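# Clear the filter off the breaker box and trip-test the bench breaker

## Robot

A 6-joint arm with a two-finger parallel gripper is mounted at the origin on a cart in front of the work surface, level with it; the furniture and walls round the work are solid. World frame = base frame: x ahead of the robot, y to its left, z up, the work surface at z = 0. Lengths are in m, angles in rad, forces in N, time in s.
With the tool pointing down it reaches from about 0.4 to 0.825 m from the base axis. Payload 7 kg.
Tool frame: the origin (TCP) lies at the very end of the fingers, on their centre line; the grasp point (between the pads) lies 19 mm behind it; z points along the fingers, x is the direction in which the jaws open and shut, and the axes are right-handed (so a half turn about z gives the same grasp; the last joint's range is limited). The gripper opens to 85 mm and grips with 20 to 120 N. Pads are 22 mm wide; open, the fingers measure 114 mm over their backs; the gripper's body (76 mm by 85 mm) begins 54 mm behind the grasp point. The pads swing forward as they close: fully open they stand 13 mm farther back than shut.
Start: joints at [1.434, 0.359, 0.012, 0, -1.224, -0.288], TCP at [0.278, 0.615, 0.202] pointing down, gripper open.
Joint ranges: [-3.07, 3.07], [-1.43, 2.12], [-1.02, 1.25], [-3.03, 1.67], [-3.05, -0], [-3.03, 3.03]. Speed limits (rad/s): [2.39, 2.39, 3.01, 3.14, 3.14, 3.14].

## Interface

Orientations are given as a unit quaternion [x, y, z, w].
In Python, from rig import r, cams gives the robot as it stands.
- The arm moves only by the tool move_arm, never from a script. Its argument "motion" is a list of rows, each a list of 6 numbers: the shift along the tool's x, y, z in m, then the turn, a rotation vector about the tool's x, y, z in degrees. In form: [[dx, dy, dz, wx, wy, wz], ...]. A call has 1 to 8 rows; each row is the pose to reach, as a shift and turn from the pose commanded when the call began, along the tool's axes at that moment; what a row does not reach only later rows make up. A row lasts 1/8 s, in which the tool goes at most 62.5 mm and 10.7 degrees, less where a joint would pass 70% of its speed; a pose out of reach is approached as far as the arm can. A call with a gripper value outside its range is refused whole. "jaw" is the gripper's target within -1 to 1 (fully open at 1, half-way at 0, shut at -1), set as the call begins (left out, the last holds). The fingers move at their own pace and stop on an object; "newtons" is the grip in N (left out, the last holds). Time passes only in rows, so rows that repeat a pose let the fingers close. It gives the time, the measured TCP pose, the force and the opening at its end, in the units of the state.
- r.get_state(): the state, without advancing time (a new reading comes with each control period).
- cams.snapshot(name): name is "scene" or "top" or "wrist"; returns a dict with "image" (400x640x3 uint8, red, green, blue), "fx", "fy", "cx", "cy" (pixels), "rvec" (rotation vector, rad) and "tvec" (3), from world to camera coordinates, as OpenCV has them. Camera axes: x right, y down, z forward; pixel columns grow to the right and rows downward; lengths in m; the calibration is good to about 2 mm. A picture is of the moment at which its call begins. There is no depth.
- r.finish_job(): hands the job in, once; it reports no verdict.
The state is a dict: "time_s": time; "q": joint angles; "joint_vel": joint speeds; "joint_torque": joint torques, N m; "tcp_pos": TCP position; "eef_rot": TCP orientation; "force": force on the tool from outside, world axes, zero at the start; "moment": the same for the moment, N m; "opening": finger opening in m.
Only numpy, scipy, OpenCV 4.12 (cv2) and the standard library are available. Lean on these libraries where they do the work, as an engineer would, in place of code of your own. Each camera call takes 0.05 s, during which the arm holds its last target.

## Task

The bench's earth-leakage breaker is due its trip test, but someone left a cavity filter lying on the breaker box's cover. Put the filter away first: stand it on end, connectors up, in the free cell of the filter rack. Then open the cover, press the test button so that the lever drops, push the lever fully back on and shut the cover again; leave the other things on the bench standing and lying where they are.

Things in the scene. Friction and masses are not known exactly. Their poses are not given: they have to be found in the camera images.
- breaker_box: White breaker box fixed to the bench, 130 (x) x 150 (y) x 66 mm high, grey breaker front on top of it (its face 72 mm above the bench) under a clear hinged cover. Origin: centre of the underside; -x is its front (tab side), z up. The cover's hinge lies along y at x = +65, z = 66 mm. The shut cover is a hood 130 x 150 mm, flat top at z = 110 mm.
- cover (a joint): Cover hinge angle in rad: 0 shut, opens upward and back to 1.83 at its stop; past about 1.6 it stays open by its own weight, below that it falls shut.
- cover_tab (a point): Grip point on the grey pull tab in the middle of the cover's front edge: tab 12 mm thick (across y), 38 mm long (sticks out forward), 18 mm high; with the cover shut the point is 11 mm from the tab's outer end, 102 mm above the bench and 4 mm above the tab's middle, 157 mm in front of the hinge. Moves with the cover; its y axis is along the hinge.
- cover_hinge (a point): Point on the cover's hinge line, middle of the rear edge, 66 mm above the bench; its y axis is along the hinge.
- test_button_top (a point): Centre of the top of the white round test button, 18 mm across, on the breaker front at x = -46, y = +23 mm of the box; it stands 8 mm above the face, presses straight down 7 mm against a spring of about 2 to 4 N, trips after about 3 mm.
- test_button (a joint): Travel of the test button in m: 0 out, 0.007 fully pressed.
- lever (a joint): Breaker lever angle in rad: 0 on (leaning 30 deg to the rear, latched), 1.05 tripped (leaning 30 deg to the front). Only the test button drops it; pushed back to about 0 it latches with a light click.
- lever_tip (a point): Top end of the black breaker lever, 38 mm from its pivot, lever 30 mm wide (across the box's y) and 10 to 12 mm thick; the pivot, along the box's y, lies at x = -10, y = 0, z = 70 mm of the box.
- filter: Loose cavity filter: aluminium block 150 (x) x 56 (y) x 40 (z) mm, 0.3 to 0.6 kg; origin at the middle of the block. Two brass connectors 11 mm long on its +x end; small tuning screws 4 mm high on its +z face in the half nearer the connectors. Starts lying flat on the cover, +z up.
- rack: Black filter rack fixed to the bench: three cells in a row along its y, 54 mm apart, each 66 (x) x 50 (y) mm inside, floor 8 mm and low walls 53 mm above the bench; end plates 165 mm high, as high as the filters. Origin: centre of the underside.
- free_cell: Floor of the rack's free cell: origin at the middle of the cell on its floor, 8 mm above the bench; axes as the rack's.
- stored_1: Loose cavity filter like the other, standing on end with its connectors up in a rack cell. Origin: middle of its lower end; 40 mm along the rack's y, 56 mm along its x, 150 mm high plus 11 mm connectors. Stays.
- stored_2: A second such stored filter standing in a rack cell, same size and axes. Stays.
- bottle: White wash bottle with a bent spout, 56 x 69 mm, 172 mm high, standing between box and rack (a like bottle stands far back on the bench and is no matter). Origin: centre of the underside. Stays.
- spanner: Torque spanner lying on the bench, 28 x 151 x 15 mm along its y. Stays.
- tape_roll: Wide flat roll of tape, 76 mm across, 18 mm high. Stays.
- screwdriver: Screwdriver lying along its y, 21 x 172 x 22 mm. Stays.
- pliers: Side cutters lying along their y, 53 x 133 x 10 mm. Stays.
- small_tape: Small roll of tape, 54 mm across, 19 mm high. Stays.

How it is judged:
By the outcome, as a careful person would: the job done as asked, in the order asked, and still so for the second after the job is handed in, with the robot touching nothing.
It also fails if it takes over 72 s, if anything falls off the work surface, if the arm or the gripper's body presses on something with over 40 N, if the wrist force passes 120 N, or if a joint passes its speed limit or range.

## Working session

There is one attempt and no reset: what is moved stays moved. The work goes in short steps, Python scripts to look and compute and a tool call to move; the robot and the scene stay as the last step left them, time stands still between calls to the robot, and variables do not carry over. Pictures are saved under pics/ and viewed, and the job is handed in when it is done.

Besides the shell and the picture viewer there is one more tool, called as name(argument=value, ...) on one line, values as JSON. move_arm: Moves the arm, as the interface text tells. Its arguments: {"type":"object","properties":{"motion":{"type":"array"},"jaw":{"type":"number"},"newtons":{"type":"number"}},"required":["motion"]}

```bash
ls; mkdir -p pics
cat > h.py <<'E'
import numpy as np, cv2
from rig import r, cams
def snap(n,f):
    s=cams.snapshot(n); cv2.imwrite('pics/'+f+'.png',cv2.cvtColor(s['image'],cv2.COLOR_RGB2BGR)); 
    np.savez('pics/'+f+'.npz',**{k:np.array(v) for k,v in s.items()}); return s
def load(f): 
    d=np.load('pics/'+f+'.npz'); return {k:d[k] for k in d.files}
def K(s): return np.array([[s['fx'],0,s['cx']],[0,s['fy'],s['cy']],[0,0,1.]],float)
def ray(s,u,v):
    R=cv2.Rodrigues(np.array(s['rvec'],float))[0]; t=np.array(s['tvec'],float).ravel()
    d=R.T@np.linalg.inv(K(s))@np.array([u,v,1.]); return -R.T@t, d
def atz(s,u,v,z):
    c,d=ray(s,u,v); return c+d*(z-c[2])/d[2]
def proj(s,P):
    return cv2.projectPoints(np.array(P,float).reshape(-1,1,3),np.array(s['rvec'],float),np.array(s['tvec'],float),K(s),None)[0].reshape(-1,2)
def crop(f,x0,y0,x1,y1,k,o):
    i=cv2.imread('pics/'+f+'.png')[y0:y1,x0:x1]; cv2.imwrite('pics/'+o+'.png',cv2.resize(i,None,fx=k,fy=k,interpolation=cv2.INTER_CUBIC))
E
python3 - <<'E'
from h import *
for n in ['scene','top','wrist']:
    s=snap(n,n+'0'); print(n,s['fx'],s['cx'],ray(s,320,200))
print(r.get_state())
E
```

```text
pics
scene 511.6024360863604 323.3361023597604 (array([-0.04406308, -0.79977139,  0.55805759]), array([ 0.55132134,  0.73773417, -0.3897656 ]))
top 494.3456496062892 323.965272126842 (array([0.47624692, 0.01353313, 1.37634088]), array([ 0.07108297,  0.01791548, -0.99736562]))
wrist 351.1986780886393 320.3603950678885 (array([0.34619674, 0.58379577, 0.37329247]), array([-0.25626702,  0.11621531, -0.95962306]))
{'time_s': 0.15, 'q': array([ 1.43403863e+00,  3.59248954e-01,  1.12803712e-02, -2.56154018e-04,
       -1.22408332e+00, -2.88102386e-01]), 'joint_vel': array([-9.92031277e-04, -1.56021942e-03,  1.62521278e-03,  9.15583713e-04,
       -4.46719999e-04,  2.65538136e-05]), 'joint_torque': array([-1.02820533e-03, -5.83876741e+01,  2.93649817e+01,  6.94050863e+00,
       -4.32683970e-03, -1.47968912e-06]), 'tcp_pos': array([0.27809241, 0.61462437, 0.20156625]), 'eef_rot': array([-5.42091788e-01,  8.40319038e-01, -3.97729965e-04, -5.00434038e-04]), 'force': array([ 0.00161388,  0.58887341, -0.4775966 ]), 'moment': array([0.01235629, 0.00203513, 0.00143785]), 'opening': 0.0856411549048731}
```

View pics/scene0.png

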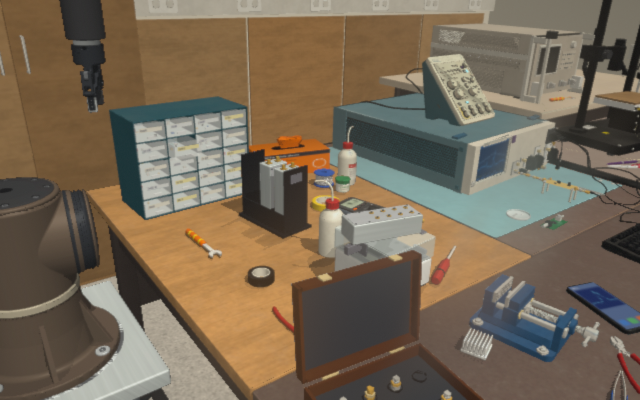

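View pics/top0.png

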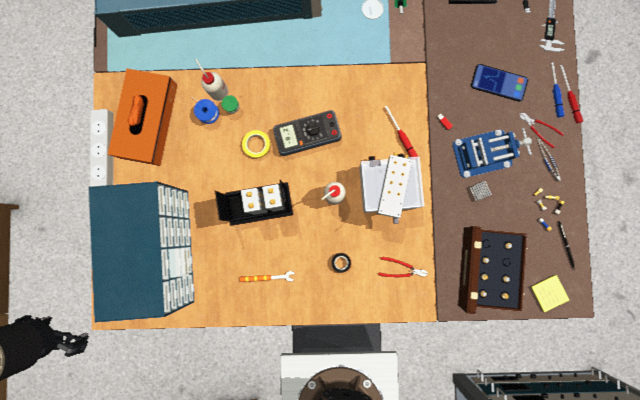

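View pics/wrist0.png

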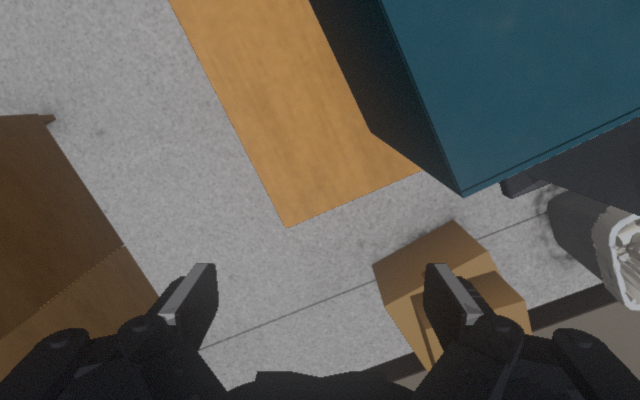

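Run:
```python
from h import *
crop('top0',200,150,320,240,6.6,'t_rack'); crop('top0',310,95,440,225,4.6,'t_box'); crop('scene0',225,130,445,300,3.6,'s_all')
```

```text
(no output)
```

View pics/t_rack.png

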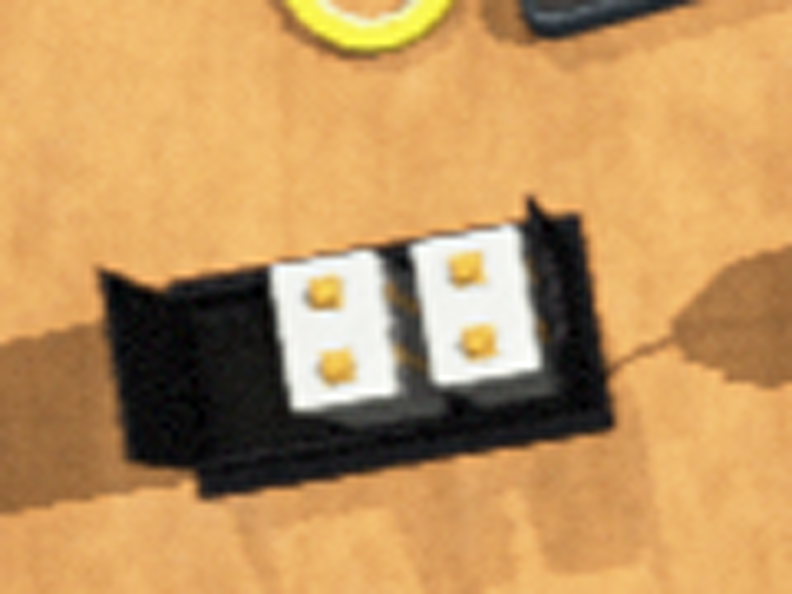

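View pics/t_box.png

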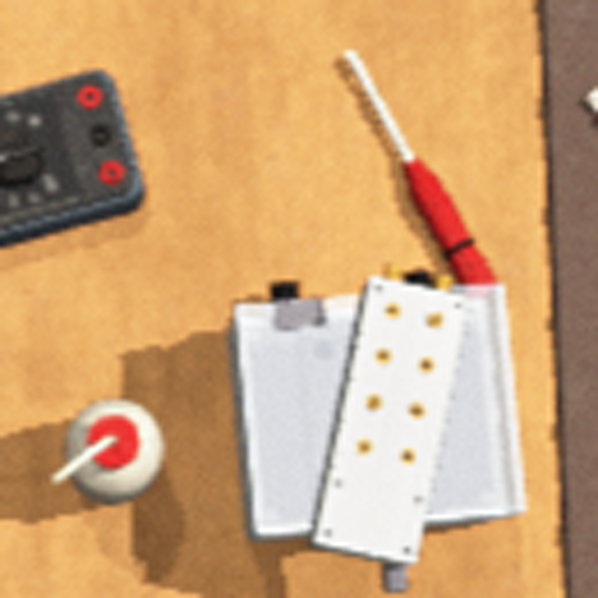

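View pics/s_all.png

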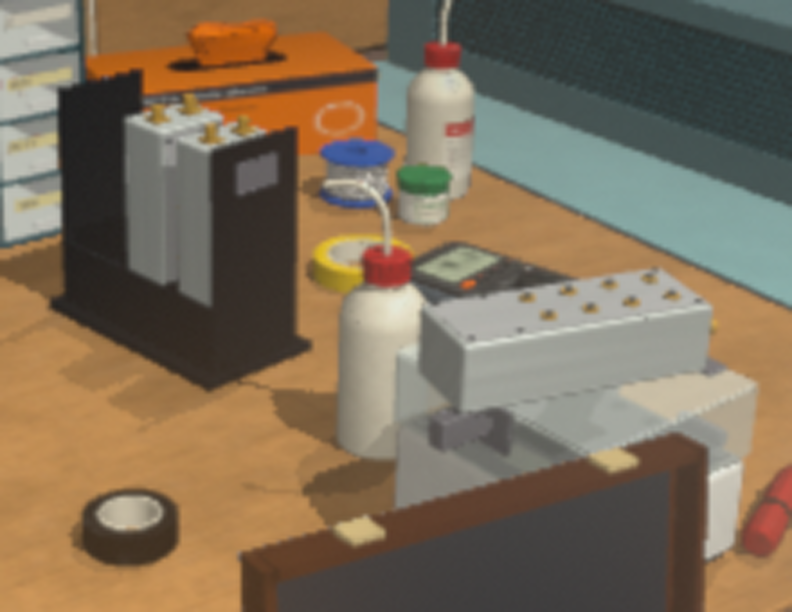

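Run:
```python
from h import *
s=load('top0')
def T(pts,k,ox,oy,z): return np.array([atz(s,ox+(u+.5)/k-.5,oy+(v+.5)/k-.5,z) for u,v in pts])
np.set_printoptions(precision=4,suppress=True)
def rep(n,P):
    P=P[:,:2]; print(n,P.mean(0)); 
    for i in range(len(P)):
        d=P[(i+1)%len(P)]-P[i]; print('   ',P[i],np.hypot(*d),np.degrees(np.arctan2(d[1],d[0])))
rep('filter',T([(372,277),(466,295),(413,563),(315,545)],4.6,310,95,.150))
rep('s2',T([(410,240),(522,225),(543,368),(435,388)],6.6,200,150,.158))
rep('s1',T([(270,265),(378,250),(400,395),(292,412)],6.6,200,150,.158))
rep('hood',T([(235,306),(500,287),(523,512),(255,533)],4.6,310,95,.110))
rep('tab',T([(398,578)],4.6,310,95,.107))
rep('rack base',T([(612,428),(205,495)],6.6,200,150,.008))
rep('rack plates',T([(100,268),(130,462),(530,198)],6.6,200,150,.165))
rep('bottle',T([(112,442)],4.6,310,95,.13))
```

```text
filter [ 0.594  -0.1513]
    [ 0.672  -0.1436] 0.05183340170116482 -102.60880241455543
    [ 0.6607 -0.1942] 0.14864883807004617 166.65787485661397
    [ 0.5161 -0.1599] 0.05349287337982717 78.00857592014103
    [ 0.5272 -0.1075] 0.14925548760376708 -13.975095350518503
s2 [0.5767 0.1541]
    [0.602  0.1791] 0.04246599182113011 -83.92656639787381
    [0.6065 0.1368] 0.05445382271078745 -172.80313917907753
    [0.5525 0.13  ] 0.04111388725448364 98.94844080589974
    [0.5461 0.1706] 0.056559540853908165 8.577891016129424
s1 [0.5687 0.2078]
    [0.594  0.2319] 0.04097349062440748 -83.6457877854239
    [0.5985 0.1912] 0.055247145205780765 -172.33079070626917
    [0.5438 0.1838] 0.04092888610498674 97.39772943534985
    [0.5385 0.2244] 0.055993527663978596 7.704279436596828
hood [ 0.6039 -0.1494]
    [ 0.6642 -0.0714] 0.14892750214901998 -87.48536145464456
    [ 0.6707 -0.2202] 0.12685681616552796 -176.59006220367357
    [ 0.5441 -0.2277] 0.1495213727918617 92.9305322663607
    [ 0.5364 -0.0784] 0.12793422842331276 3.138171241704348
tab [ 0.5094 -0.1573]
    [ 0.5094 -0.1573] 0.0 0.0
rack base [0.5241 0.2016]
    [0.5358 0.1159] 0.1731375830092334 97.8005025775588
    [0.5123 0.2874] 0.1731375830092334 -82.19949742244121
rack plates [0.577 0.237]
    [0.594  0.2943] 0.07353172217844359 -171.78692120632044
    [0.5212 0.2838] 0.1780608994346208 -57.90850351820937
    [0.6158 0.1329] 0.16282652852750554 97.70172603365219
bottle [ 0.5877 -0.    ]
    [ 0.5877 -0.    ] 0.0 0.0
```

move_arm(motion=[[0,0,-0.06,0,0,10],[0,0,-0.12,0,0,20],[0,0,-0.18,0,0,30],[0,0,-0.24,0,0,40],[0,0,-0.26,0,0,50]], jaw=1, newtons=60)

```text
time_s: 0.78
tcp_pos: [0.2787, 0.6153, 0.4669]
eef_rot: [-0.133, 0.991, 0.003, 0.001]
force: [0.4, 0.3, -0.1]
opening: 0.0855
```

```bash
cat >> h.py <<'E'
from scipy.spatial.transform import Rotation as Ro
np.set_printoptions(precision=4,suppress=True)
def Rtool(zdir,xdir):
    z=np.array(zdir,float);z/=np.linalg.norm(z);x=np.array(xdir,float);x-=z*(x@z);x/=np.linalg.norm(x)
    return np.stack([x,np.cross(z,x),z],1)
def down(yawdeg):
    a=np.radians(yawdeg); return Rtool([0,0,-1],[np.cos(a),np.sin(a),0])
def delta(p,R,s=None):
    s=s or r.get_state(); R0=Ro.from_quat(s['eef_rot']).as_matrix()
    return np.round(np.r_[(R0.T@(np.array(p)-s['tcp_pos']))*1000, Ro.from_matrix(R0.T@R).as_rotvec(degrees=True)],1)
def st():
    s=r.get_state(); R=Ro.from_quat(s['eef_rot']).as_matrix()
    print('t',round(s['time_s'],2),'p',s['tcp_pos'],'q',s['q'],'x',R[:,0],'z',R[:,2],'F',s['force'],'op',s['opening'])
E
python3 - <<'E'
from h import *
st(); print(delta([.594,-.1513,.40],down(76.4)))
s=load('top0')
for z in (.2,.3): print(z,[atz(s,*p,z)[:2] for p in [(161,185),(180,183),(166,318),(90,322)]])
s=load('scene0'); 
for p in [(111,106),(247,98),(249,155),(147,212)]: print(ray(s,*p))
E
```

```text
t 0.78 p [0.2787 0.6153 0.4669] q [ 1.434   0.3258  0.5437  0.0011 -1.7828 -1.1665] x [-0.9645 -0.2641 -0.0033] z [ 0.0018  0.0057 -1.    ] F [ 0.3856  0.2666 -0.1033] op 0.08545244759678237
[-101.4 -822.9   63.1    0.4   -0.2  118.9]
0.2 [array([0.6066, 0.4154]), array([0.6102, 0.3696]), array([0.292 , 0.4039]), array([0.2872, 0.5834])]
0.3 [array([0.5955, 0.3812]), array([0.5988, 0.3393]), array([0.3077, 0.3707]), array([0.3032, 0.5349])]
(array([-0.0441, -0.7998,  0.5581]), array([ 0.2641,  1.0424, -0.2306]))
(array([-0.0441, -0.7998,  0.5581]), array([ 0.4808,  0.889 , -0.2102]))
(array([-0.0441, -0.7998,  0.5581]), array([ 0.4594,  0.8497, -0.3123]))
(array([-0.0441, -0.7998,  0.5581]), array([ 0.2748,  0.9316, -0.419 ]))
```

move_arm(motion=[[-0.007,-0.06,0,0,0,10],[-0.014,-0.12,0,0,0,20],[-0.022,-0.18,0,0,0,30],[-0.03,-0.24,0,0,0,40],[-0.037,-0.3,0.01,0,0,50],[-0.044,-0.36,0.02,0,0,60],[-0.052,-0.42,0.03,0,0,70],[-0.059,-0.48,0.04,0,0,80]])

```text
time_s: 1.78
tcp_pos: [0.4648, 0.1668, 0.422]
eef_rot: [0.535, 0.845, 0.0, 0.0]
force: [1.6, -0.1, 0.5]
opening: 0.0856
```

Run:
```python
from h import *
st(); print(delta([.594,-.1513,.36],down(76.4)))
```

```text
t 1.77 p [0.4648 0.1668 0.422 ] q [ 0.7434 -0.0135  0.0384 -0.0001 -1.6222 -1.8717] x [-0.4282  0.9037  0.0002] z [ 0.0002  0.0003 -1.    ] F [ 1.6095 -0.0754  0.5112] op 0.08559329584696011
[-342.8  -19.4   62.     0.    -0.    39. ]
```

move_arm(motion=[[-0.06,-0.003,0.01,0,0,8],[-0.12,-0.006,0.02,0,0,16],[-0.18,-0.01,0.03,0,0,24],[-0.24,-0.013,0.04,0,0,32],[-0.3,-0.016,0.05,0,0,39],[-0.343,-0.019,0.062,0,0,39],[-0.343,-0.019,0.062,0,0,39]])

```text
time_s: 2.65
tcp_pos: [0.5959, -0.1512, 0.3575]
eef_rot: [0.786, 0.619, -0.002, -0.001]
force: [0.1, 0.3, -0.4]
opening: 0.0857
```

Run:
```python
from h import *
st(); snap('wrist','w1'); snap('top','t1')
```

```text
t 2.65 p [ 0.5959 -0.1512  0.3575] q [ 0.0685  0.2062  0.1461 -0.0004 -1.5153 -1.8758] x [ 0.2343  0.9722 -0.001 ] z [-0.0046  0.0001 -1.    ] F [ 0.107   0.3402 -0.3797] op 0.08573509920224338
```

View pics/w1.png

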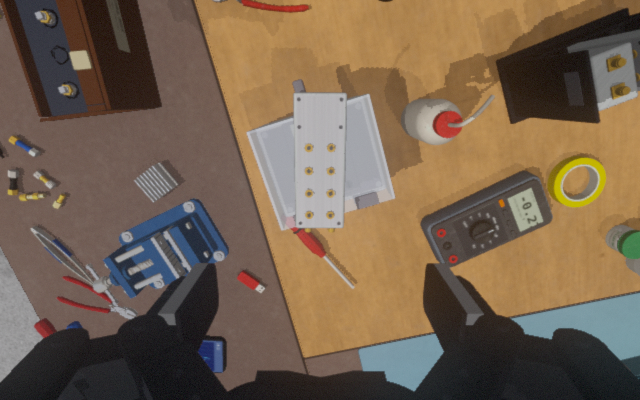

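Run:
```python
from h import *
s=load('w1')
P=np.array([atz(s,*p,.150)[:2] for p in [(294,93.5),(346,93.5),(344.5,228),(296,228)]])
print(P,P.mean(0)); 
for i in range(4):
    d=P[(i+1)%4]-P[i]; print(np.hypot(*d),np.degrees(np.arctan2(d[1],d[0])))
D=[([1.43403863,.359248954,.01128,-.000256,-1.22408332,-.288102],[.27809241,.61462437,.20156625]),
([1.434,.3258,.5437,.0011,-1.7828,-1.1665],[.2787,.6153,.4669]),
([.7434,-.0135,.0384,-.0001,-1.6222,-1.8717],[.4648,.1668,.4220]),
([.0685,.2062,.1461,-.0004,-1.5153,-1.8758],[.5959,-.1512,.3575])]
A=[];b=[]
for q,p in D:
    c,sn=np.cos(q[0]),np.sin(q[0]); u=c*p[0]+sn*p[1]; lat=-sn*p[0]+c*p[1]; f=q[1]-q[2]
    print('lat',lat,u)
    A+= [[1,np.sin(q[1]),np.cos(f),np.sin(f),0],[0,np.cos(q[1]),-np.sin(f),np.cos(f),1]]; b+=[u,p[2]]
x,res,_,sv=np.linalg.lstsq(np.array(A),np.array(b),rcond=None); print('a1,L1,L2,a3,d1-T',x,res,sv)
```

```text
[[ 0.5153 -0.1603]
 [ 0.5279 -0.1082]
 [ 0.6722 -0.1417]
 [ 0.659  -0.1961]] [ 0.5936 -0.1516]
0.053681667884474975 76.38170535145619
0.14810017194741054 -13.090329715392583
0.05591887209006107 -103.59839494956809
0.1481158757146116 166.04418674508415
lat -0.19170307503899714 0.6467986052227522
lat -0.1921878672243389 0.6475581855646332
lat -0.19178078199403614 0.45506198661034736
lat -0.1916326397991605 0.5841533885578386
a1,L1,L2,a3,d1-T [-0.001   0.6059  0.464  -0.0058 -0.2019] [0.] [3.4431 2.8135 0.3209 0.2906 0.2044]
```

Run:
```python
from h import *
st(); print(delta([.6134,-.1558,.2],down(76.4)),delta([.6134,-.1558,.115],down(76.4)))
```

```text
t 2.75 p [ 0.5958 -0.1491  0.3597] q [ 0.0723  0.2027  0.1464 -0.0001 -1.5158 -1.8772] x [ 0.232   0.9727 -0.0003] z [-0.0013 -0.     -1.    ] F [-1.6178 -0.0064  0.3159] op 0.08564351269513999
[ -2.4  18.9 159.6  -0.1   0.    0.2] [ -2.3  19.  244.6  -0.1   0.    0.2]
```

move_arm(motion=[[-0.002,0.019,0.06,0,0,0],[-0.002,0.019,0.12,0,0,0],[-0.002,0.019,0.18,0,0,0],[-0.002,0.019,0.22,0,0,0],[-0.002,0.019,0.24,0,0,0],[-0.002,0.019,0.244,0,0,0],[-0.002,0.019,0.244,0,0,0]])

```text
time_s: 3.62
tcp_pos: [0.6147, -0.1543, 0.1175]
eef_rot: [0.784, 0.621, 0.001, 0.001]
force: [0.7, 0.2, -0.2]
opening: 0.0852
```

Run:
```python
from h import *
st(); snap('wrist','w2')
```

```text
t 3.62 p [ 0.6147 -0.1543  0.1175] q [ 0.0617  0.3543 -0.1981  0.0003 -1.0169 -1.8642] x [0.2294 0.9733 0.0002] z [ 0.0016 -0.0002 -1.    ] F [ 0.7089  0.1795 -0.1901] op 0.08523877237891725
```

View pics/w2.png

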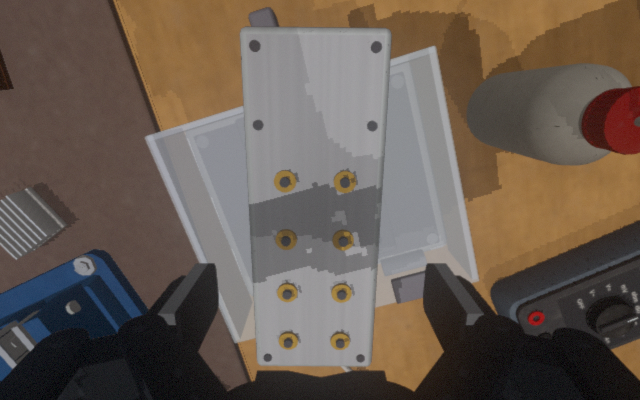

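move_arm(motion=[[0,0,0,0,0,0],[0,0,0,0,0,0],[0,0,0,0,0,0],[0,0,0,0,0,0],[0,0,0,0,0,0]], jaw=-1, newtons=70)

```text
time_s: 4.3
tcp_pos: [0.6177, -0.1559, 0.121]
eef_rot: [0.784, 0.621, 0.003, 0.003]
force: [0.1, 1.1, 17.8]
opening: -0.0002
```

move_arm(motion=[[0,0,-0.02,0,0,0],[0,0,-0.06,0,0,0],[0,0,-0.11,0,0,0],[0,0,-0.17,0,0,0],[0,0,-0.22,0,0,0],[0,0,-0.25,0,0,0]])

```text
time_s: 5.05
tcp_pos: [0.6143, -0.1553, 0.3701]
eef_rot: [0.785, 0.62, 0.002, 0.001]
force: [0.9, 0.4, -0.4]
opening: -0.0001
```

Run:
```python
from h import *
st(); snap('wrist','w3'); snap('scene','s3')
```

```text
t 5.05 p [ 0.6143 -0.1553  0.3701] q [ 0.0603  0.2327  0.207   0.0005 -1.5409 -1.8641] x [0.2309 0.973  0.0007] z [ 0.0043 -0.0003 -1.    ] F [ 0.889   0.4163 -0.4388] op -0.00012877642822091602
```

View pics/w3.png

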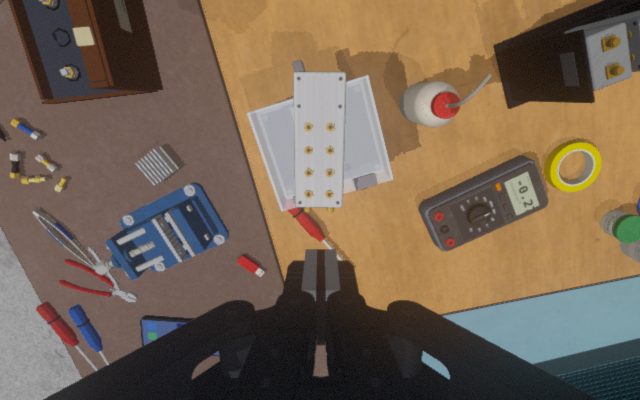

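View pics/s3.png

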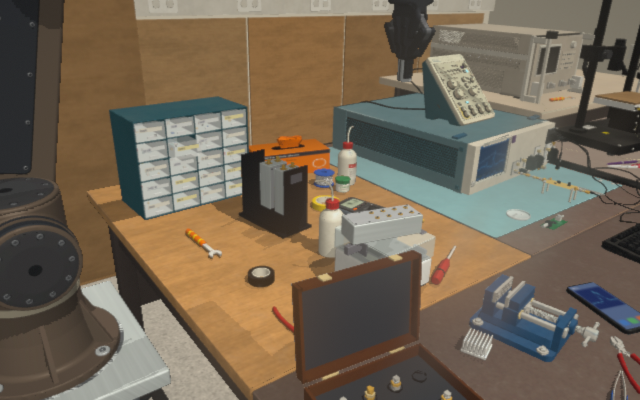

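Run:
```python
from h import *
s=load('w2'); print(proj(s,[[.6134,-.1558,.15],[.6147,-.1543,.1175],[.672,-.143,.15],[.66,-.195,.15],[.5153,-.16,.15]]),ray(s,320,200))
s=load('w3'); print(proj(s,[[.6143,-.1553,.37],[.672,-.143,.15],[.66,-.195,.15],[.5153,-.16,.15]]))
P=np.array([atz(s,*p,.150)[:2] for p in [(294,71.5),(346,71.5),(344.5,207),(296,207)]]);print(P,P.mean(0))
s=load('scene0');print(proj(s,[[.672,-.143,.15],[.66,-.195,.15],[.5153,-.16,.15],[.528,-.108,.15]]))
```

```text
[[317.4239 267.0015]
 [321.2278 239.8338]
 [371.3358 367.8388]
 [261.1287 368.3987]
 [242.7241  30.4321]] (array([ 0.5436, -0.138 ,  0.2893]), array([ 0.277 , -0.0663, -0.9586]))
[[321.2042 239.7254]
 [342.2071 207.5075]
 [296.6743 207.8372]
 [294.3068  72.6168]]
[[ 0.5142 -0.16  ]
 [ 0.5268 -0.1071]
 [ 0.672  -0.1403]
 [ 0.6588 -0.1955]] [ 0.5929 -0.1507]
[[408.7441 203.7662]
 [423.5761 213.9652]
 [354.8661 225.5624]
 [342.6109 214.1874]]
```

Run:
```python
from h import *
s=load('s3'); print([proj(s,[[.6143,-.1553,.3701+d]])[0] for d in (0,.019,.03,.05)])
s=load('w3'); 
for dy in (-.011,0,.011):
  print(dy,[proj(s,[[.6143+dy*.973,-.1553-dy*.23,.3701+d]])[0] for d in (0,.01,.02,.03,.04)])
s=load('scene0'); print([proj(s,[[.278,.6146,.2016+d]])[0] for d in (0,.013,.019,.03,.05)])
crop('s3',370,20,450,100,7,'s3g'); crop('scene0',60,50,140,130,7,'s0g'); crop('w3',240,220,400,320,5,'w3g')
```

```text
[array([401.734 ,  99.7136]), array([402.6353,  88.9666]), array([403.1641,  82.662 ]), array([404.1387,  71.0405])]
-0.011 [array([321.1774, 220.2113]), array([321.2405, 227.1722]), array([321.3111, 234.9484]), array([321.3903, 243.6923]), array([321.4801, 253.5963])]
0 [array([321.2048, 239.8003]), array([321.2683, 247.697 ]), array([321.339 , 256.5007]), array([321.4184, 266.3772]), array([321.508 , 277.5353])]
0.011 [array([321.2313, 258.7172]), array([321.295 , 267.4801]), array([321.3659, 277.2303]), array([321.4453, 288.1445]), array([321.5347, 300.4445])]
[array([ 99.1954, 123.9341]), array([ 98.4482, 119.1029]), array([ 98.1015, 116.8605]), array([ 97.4625, 112.7289]), array([ 96.29  , 105.1473])]
```

View pics/s3g.png

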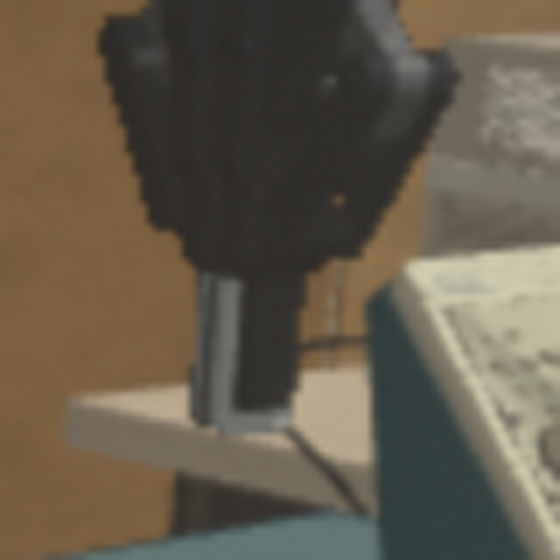

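View pics/w3g.png

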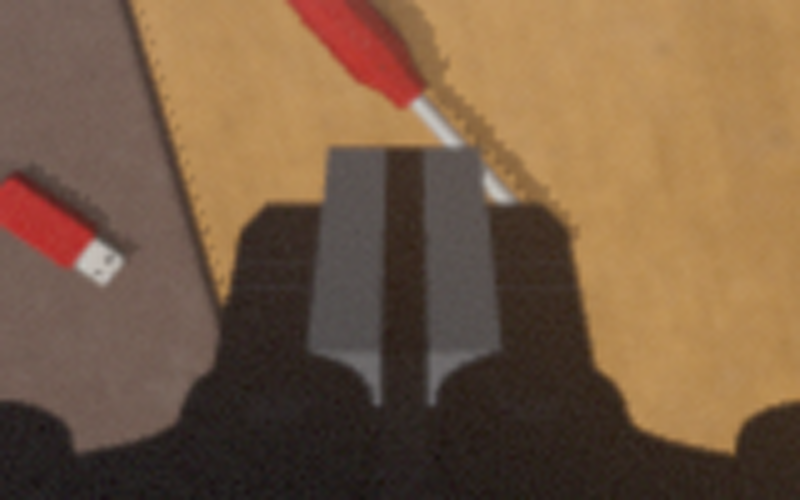

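Run:
```python
from h import *
st(); print(delta([.6134,-.1556,.077],down(76.4)))
```

```text
t 5.15 p [ 0.6152 -0.1556  0.3712] q [ 0.0602  0.232   0.2081  0.0013 -1.5397 -1.8641] x [0.2309 0.973  0.0008] z [ 0.0073 -0.0009 -1.    ] F [-0.569   0.2491  0.3444] op 0.00010982510231001268
[ -0.7  -3.9 294.2   0.4  -0.    0.2]
```

move_arm(motion=[[0,0,0.04,0,0,0],[-0.001,-0.002,0.1,0,0,0],[-0.001,-0.003,0.16,0.3,0,0],[-0.001,-0.003,0.21,0.3,0,0],[-0.001,-0.003,0.25,0.3,0,0],[-0.001,-0.003,0.28,0.3,0,0],[-0.001,-0.003,0.294,0.3,0,0],[-0.001,-0.003,0.294,0.3,0,0]], jaw=1)

```text
time_s: 6.15
tcp_pos: [0.6104, -0.1553, 0.0717]
eef_rot: [0.784, 0.62, -0.002, -0.003]
force: [0.2, -0.2, 1.2]
opening: 0.0853
```

Run:
```python
from h import *
st(); snap('wrist','w4');snap('scene','s4'); crop('s4',320,130,480,290,4,'s4c')
```

```text
t 6.15 p [ 0.6104 -0.1553  0.0717] q [ 0.0592  0.3976 -0.2489 -0.0019 -0.931  -1.8617] x [ 0.2307  0.973  -0.0005] z [-0.0067  0.0011 -1.    ] F [ 0.2284 -0.2302  1.1514] op 0.08527183196631981
```

View pics/w4.png

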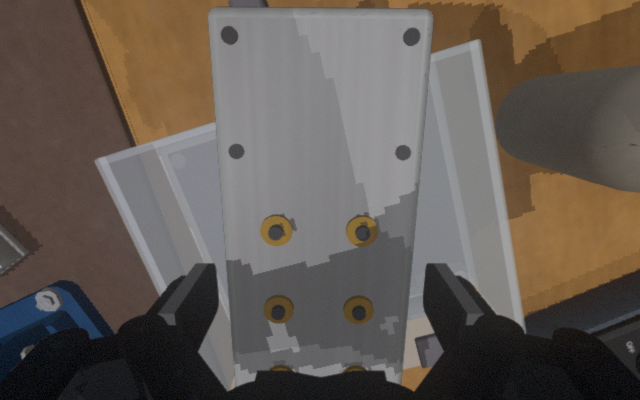

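View pics/s4c.png

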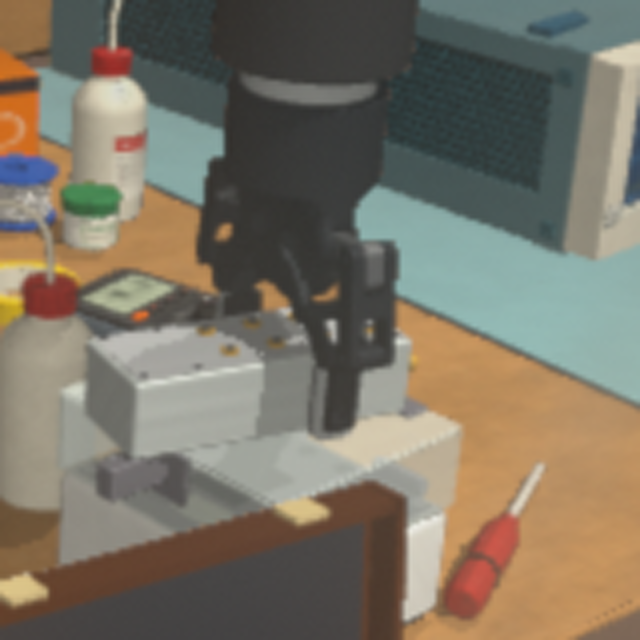

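move_arm(motion=[[0.0,0,-0.004,0,0,0],[0,0,-0.004,0,0,0],[0,0,-0.004,0,0,0],[0,0,-0.004,0,0,0],[0,0,-0.004,0,0,0]], jaw=-1)

```text
time_s: 6.88
tcp_pos: [0.6119, -0.1556, 0.0784]
eef_rot: [0.784, 0.62, -0.001, -0.001]
force: [-1.9, 0.5, 7.0]
opening: 0.0556
```

Run:
```python
from h import *
st(); snap('scene','s5'); crop('s5',320,130,480,290,4,'s5c')
```

```text
t 6.88 p [ 0.6119 -0.1556  0.0784] q [ 0.0591  0.3903 -0.2428 -0.0011 -0.9398 -1.8618] x [0.2304 0.9731 0.0002] z [-0.0021  0.0007 -1.    ] F [-1.8924  0.5063  7.0351] op 0.05555265704446545
```

View pics/s5c.png

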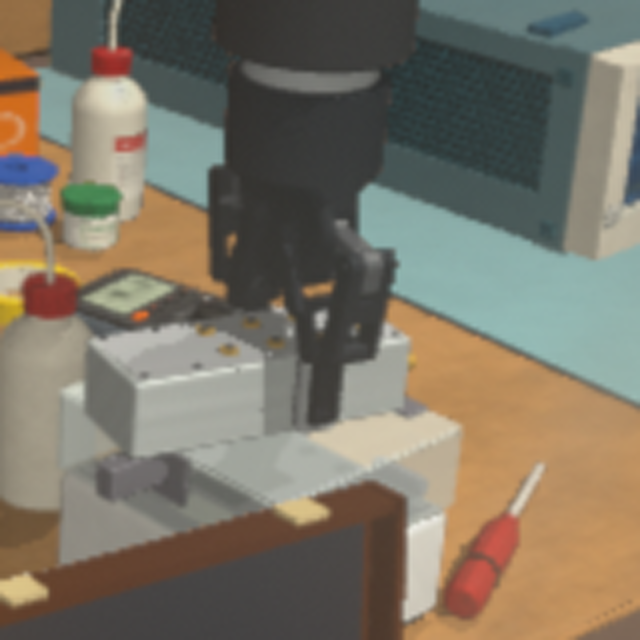

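move_arm(motion=[[0,0,-0.01,0,0,0],[0,0,-0.04,0,0,0],[0,0,-0.09,0,0,0],[0,0,-0.15,-6,0,0],[0,0,-0.2,-14,0,0],[0,0,-0.22,-20,0,0],[0,0,-0.22,-20,0,0],[0,0,-0.22,-20,0,0]])

```text
time_s: 7.92
tcp_pos: [0.6112, -0.1554, 0.2958]
eef_rot: [0.773, 0.611, 0.106, 0.133]
force: [-0.3, 0.3, -4.9]
opening: 0.0554
```

Run:
```python
from h import *
st(); snap('wrist','w6');snap('scene','s6')
s=load('top0'); 
for n,p in dict(sp1=(240,277),sp2=(295,277),tape=(341,263),pl1=(378,267),pl2=(427,268),rackfrontL=(231,224),rackfrontR=(292,215)).items(): print(n,atz(s,*p,.01))
```

```text
t 7.92 p [ 0.6112 -0.1554  0.2958] q [ 0.1389  0.0181 -0.3186  0.1535 -0.9196 -2.0163] x [0.2308 0.973  0.0002] z [ 0.3262 -0.0772 -0.9421] F [-0.29    0.2746 -4.9193] op 0.05535892007165829
sp1 [0.368 0.263 0.01 ]
sp2 [0.3641 0.112  0.01  ]
tape [ 0.3989 -0.015   0.01  ]
pl1 [ 0.3854 -0.116   0.01  ]
pl2 [ 0.3792 -0.2497  0.01  ]
rackfrontL [0.5138 0.286  0.01  ]
rackfrontR [0.5342 0.1166 0.01  ]
```

View pics/w6.png

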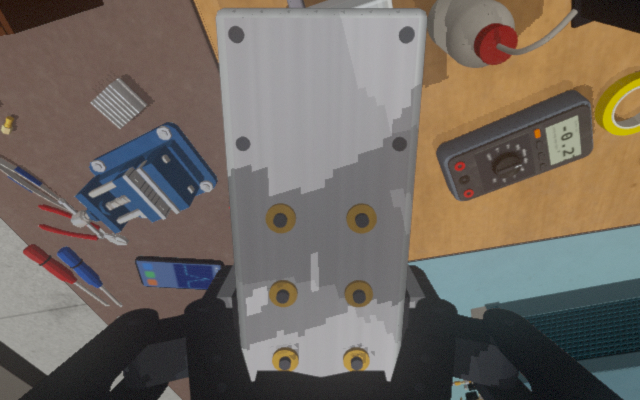

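View pics/s6.png

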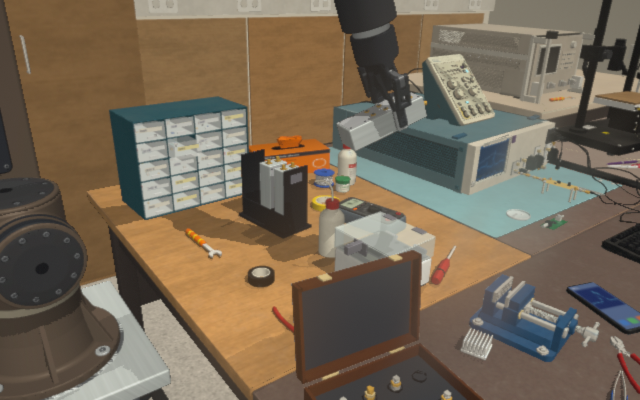

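```bash
cat > kin.py <<'E'
from h import *
from scipy.optimize import least_squares
# tool at zero: z=+x ; x at angle
def ry(a): c,s=np.cos(a),np.sin(a); return np.array([[c,0,s],[0,1,0],[-s,0,c]])
def rx(a): c,s=np.cos(a),np.sin(a); return np.array([[1,0,0],[0,c,-s],[0,s,c]])
def rz(a): c,s=np.cos(a),np.sin(a); return np.array([[c,-s,0],[s,c,0],[0,0,1]])
P0=np.array([-.1918,.6059,.464,.13,.33,0.])
S4,S6=1,1
def fk(q,P=None,s4=None,s6=None):
    P=PAR if P is None else P; s4=S4 if s4 is None else s4; s6=S6 if s6 is None else s6
    lat,L1,L2,d1,T,ro=P
    R=rz(q[0]); p=R@np.array([0,lat,d1]); R=R@ry(q[1]); p=p+R@[0,0,L1]; R=R@ry(-q[2]); p=p+R@[L2,0,0]
    R=R@rx(s4*q[3])@ry(-q[4])@rx(s6*q[5]+ro); p=p+R@[T,0,0]
    return p,R@np.array([[0,0,1.],[0,1,0],[-1,0,0]])
E
cat > fit.py <<'E'
from kin import *
q2x=lambda x,y,z,w: Ro.from_quat([x,y,z,w]).as_matrix()
D=[([1.43403863,.359248954,.01128,-.000256,-1.22408332,-.288102],[.27809241,.61462437,.20156625],[-.542,.8403,0,0]),
([1.434,.3258,.5437,.0011,-1.7828,-1.1665],[.2787,.6153,.4669],[-.133,.991,.003,.001]),
([.7434,-.0135,.0384,-.0001,-1.6222,-1.8717],[.4648,.1668,.4220],[.535,.845,0,0]),
([.0685,.2062,.1461,-.0004,-1.5153,-1.8758],[.5959,-.1512,.3575],[.786,.619,-.002,-.001]),
([.0591,.3903,-.2428,-.0011,-.9398,-1.8618],[.6119,-.1556,.0784],[.784,.620,-.001,-.001]),
([.1389,.0181,-.3186,.1535,-.9196,-2.0163],[.6112,-.1554,.2958],[.773,.611,.106,.133])]
import sys
for s4 in (1,-1):
  for s6 in (1,-1):
    for ro in (0,np.pi/2,np.pi,-np.pi/2):
      def f(P):
        e=[]
        for q,p,o in D:
            pp,R=fk(q,P,s4,s6); e+=list((pp-p)*10)+list(Ro.from_matrix(q2x(*o).T@R).as_rotvec())
        return e
      x=P0.copy();x[5]=ro
      S=least_squares(f,x); print(s4,s6,ro,S.cost,S.x)
E
python3 fit.py
```

```text
1 1 0 6.01401668161513 [-0.2063  0.584   0.4712  0.1568  0.3367 -2.2397]
1 1 1.5707963267948966 4.766094210501135 [-0.2063  0.584   0.4712  0.1568  0.3367  2.9955]
1 1 3.141592653589793 4.766094210501135 [-0.2063  0.584   0.4712  0.1568  0.3367  2.9955]
1 1 -1.5707963267948966 6.014016681615126 [-0.2063  0.584   0.4712  0.1568  0.3367 -2.2397]
1 -1 0 0.44414348366364803 [-0.2063  0.584   0.4712  0.1568  0.3367 -0.0304]
1 -1 1.5707963267948966 0.44414348366364836 [-0.2063  0.584   0.4712  0.1568  0.3367 -0.0304]
1 -1 3.141592653589793 0.44414348366364814 [-0.2063  0.584   0.4712  0.1568  0.3367 -0.0304]
1 -1 -1.5707963267948966 0.4441434836636482 [-0.2063  0.584   0.4712  0.1568  0.3367 -0.0304]
-1 1 0 5.590545592307977 [-0.1905  0.615   0.4595  0.2354  0.4484 -2.209 ]
-1 1 1.5707963267948966 4.5392432269168035 [-0.1905  0.615   0.4595  0.2354  0.4484  3.027 ]
-1 1 3.141592653589793 4.539243226916804 [-0.1905  0.615   0.4595  0.2354  0.4484  3.027 ]
-1 1 -1.5707963267948966 5.5905455923079765 [-0.1905  0.615   0.4595  0.2354  0.4484 -2.209 ]
-1 -1 0 0.02758244370534369 [-0.1905  0.615   0.4595  0.2354  0.4484  0.0003]
-1 -1 1.5707963267948966 0.02758244370534369 [-0.1905  0.615   0.4595  0.2354  0.4484  0.0003]
-1 -1 3.141592653589793 0.02758244370534369 [-0.1905  0.615   0.4595  0.2354  0.4484  0.0003]
-1 -1 -1.5707963267948966 0.02758244370534369 [-0.1905  0.615   0.4595  0.2354  0.4484  0.0003]
```

```bash
sed -i 's/^for s4 in (1,-1):/for s4 in (-1,):/; s/for s6 in (1,-1):/for s6 in (-1,):/; s/for ro in .*:/for ro in (0,):/' fit.py
cat >> fit.py <<'E'
      print(np.array(S.fun).reshape(-1,6))
      # robust to offsets on each joint
E
python3 fit.py
```

```text
-1 -1 0 0.02758244370534369 [-0.1905  0.615   0.4595  0.2354  0.4484  0.0003]
[[-0.0119  0.0097  0.045   0.0001  0.0013  0.0001]
 [-0.0112  0.007   0.0208  0.0007 -0.0005 -0.0002]
 [-0.0406 -0.0193  0.0378 -0.0004  0.0002 -0.0003]
 [-0.0174  0.0119  0.0388  0.0005  0.0009  0.0002]
 [ 0.0175  0.0147  0.0551 -0.0005  0.0006  0.0003]
 [ 0.02   -0.063  -0.1974 -0.     -0.0011 -0.0001]]
```

```bash
cat > kin2.py <<'E'
from kin import *
def fk2(q,P):
    lat,L1,L2,d1,T,a1,a3,wy,w5z=P
    R=rz(q[0]); p=R@np.array([a1,lat-wy,d1]); R=R@ry(q[1]); p=p+R@[0,0,L1]; R=R@ry(-q[2]); p=p+R@[L2,0,a3]
    R=R@rx(-q[3]); p=p+R@[0,wy,0]; R=R@ry(-q[4]); p=p+R@[0,0,w5z]; R=R@rx(-q[5]); p=p+R@[T,0,0]
    return p,R@np.array([[0,0,1.],[0,1,0],[-1,0,0]])
E
cat > fit2.py <<'E'
from kin2 import *
exec(open('fit.py').read().split('import sys')[0].split('kin import *')[1])
P0=np.array([-.19,.6,.46,.2,.4,0,0,0,0])
for w in (1e-2,1e-3):
 for mask in ([1]*9,[1,1,1,1,1,0,0,1,0],[1,1,1,1,1,0,1,0,0],[1,1,1,1,1,1,0,0,0],[1,1,1,1,1,0,0,0,1]):
  m=np.array(mask)
  f=lambda P: np.r_[np.concatenate([fk2(q,P*m)[0]-p for q,p,o in D]),w*(P-P0)]
  S=least_squares(f,P0); print(w,mask,np.abs(S.fun[:18]).max(),S.x*m)
E
python3 fit2.py
```

```text
0.01 [1, 1, 1, 1, 1, 1, 1, 1, 1] 0.0002553008141219504 [-0.1918  0.6013  0.4634  0.2271  0.4305 -0.0525  0.0001 -0.0692  0.0528]
0.01 [1, 1, 1, 1, 1, 0, 0, 1, 0] 0.00014349213642711467 [-0.1918  0.6017  0.4636  0.199   0.4025  0.      0.     -0.1905  0.    ]
0.01 [1, 1, 1, 1, 1, 0, 1, 0, 0] 0.01942517880887712 [-0.1904  0.6183  0.4593  0.2397  0.4521  0.     -0.004   0.      0.    ]
0.01 [1, 1, 1, 1, 1, 1, 0, 0, 0] 0.01951319415794095 [-0.1906  0.611   0.4559  0.235   0.4447  0.0047  0.      0.      0.    ]
0.01 [1, 1, 1, 1, 1, 0, 0, 0, 1] 0.014715963068906546 [-0.191   0.5973  0.447   0.2357  0.4346 -0.      0.      0.      0.0174]
0.001 [1, 1, 1, 1, 1, 1, 1, 1, 1] 7.714329538827114e-05 [-0.1918  0.6017  0.4636  0.1982  0.4017  0.0012 -0.0001 -0.1943 -0.0012]
0.001 [1, 1, 1, 1, 1, 0, 0, 1, 0] 8.155311439167479e-05 [-0.1918  0.6016  0.4636  0.1987  0.4022  0.      0.     -0.1917  0.    ]
0.001 [1, 1, 1, 1, 1, 0, 1, 0, 0] 0.019415453408820504 [-0.1904  0.6184  0.4593  0.2398  0.4523  0.     -0.0041  0.      0.    ]
0.001 [1, 1, 1, 1, 1, 1, 0, 0, 0] 0.019507694508884788 [-0.1906  0.6111  0.4559  0.2351  0.4448  0.0047  0.      0.      0.    ]
0.001 [1, 1, 1, 1, 1, 0, 0, 0, 1] 0.014711266644808374 [-0.191   0.5973  0.447   0.2358  0.4346  0.      0.      0.      0.0174]
```

```bash
cat >> kin2.py <<'E'
PAR2=np.array([-.1918,.6016,.4636,.1987,.4022,0,0,-.1918,0])
LO=np.array([-3.07,-1.43,-1.02,-3.03,-3.05,-3.03]);HI=np.array([3.07,2.12,1.25,1.67,0,3.03])
def ik(p,R,q0):
    def f(q):
        pp,RR=fk2(q,PAR2); return np.r_[(pp-p)*3,Ro.from_matrix(RR.T@R).as_rotvec()]
    S=least_squares(f,np.clip(q0,LO+.01,HI-.01),bounds=(LO,HI)); return S.x,np.abs(S.fun).max()
def links(q):
    lat,L1,L2,d1,T=PAR2[:5]; R=rz(q[0]);p=np.array([0,0,d1]);out=[p];R=R@ry(q[1]);p=p+R@[0,0,L1];out.append(p);R=R@ry(-q[2]);p=p+R@[L2,0,0];out.append(p);R=R@rx(-q[3]);p=p+R@[0,lat,0];out.append(p);R=R@ry(-q[4]);p=p+R@[T,0,0];out.append(p);return np.array(out)
def hor(S,psi,h=.094):
    a=np.radians(psi); d=np.array([np.cos(a),np.sin(a),0]); R=Rtool(d,[-np.sin(a),np.cos(a),0])
    return np.array([S[0],S[1],h])+.0516*d,R
E
cat > scan.py <<'E'
from kin2 import *
rng=np.random.default_rng(0)
st()
for S in [(.45,.2),(.45,.12),(.47,.08),(.5,.05)]:
  for psi in (0,20,40,60,80,98):
    p,R=hor(S,psi); best={}
    for k in range(25):
        q0=LO+(HI-LO)*rng.random(6); q0[0]=rng.uniform(-1,1)
        q,e=ik(p,R,q0)
        if e<2e-3: best[tuple(np.round(q,1))]=q
    print(S,psi,len(best))
    for q in best.values():
        l=links(q); 
        if l[1:4,2].min()>.05: print('    ',q,'elb',l[1],'w1',l[2],'w2',l[3])
E
timeout 300 python3 scan.py
```

```text
t 8.03 p [ 0.612  -0.1555  0.295 ] q [ 0.1385  0.0203 -0.3179  0.1539 -0.9191 -2.0165] x [ 0.2311  0.9729 -0.0004] z [ 0.3253 -0.0777 -0.9424] F [ 0.6897  0.9794 -4.1575] op 0.05494357243618613
(0.45, 0.2) 0 0
(0.45, 0.2) 20 0
(0.45, 0.2) 40 1
(0.45, 0.2) 60 1
     [-0.4251  0.9303 -0.6373 -1.6693 -1.5705  1.5676] elb [ 0.4394 -0.1989  0.5582] w1 [ 0.4408 -0.1995  0.0946] w2 [ 0.2747 -0.1036  0.094 ]
(0.45, 0.2) 80 1
     [-0.3016  0.8546 -0.4046 -1.4498 -1.6096  1.2615] elb [ 0.4333 -0.1348  0.5936] w1 [ 0.569  -0.177   0.1524] w2 [ 0.3891 -0.1453  0.094 ]
(0.45, 0.2) 98 1
     [-0.1829  0.8644 -0.2087 -1.2852 -1.7227  1.095 ] elb [ 0.45   -0.0832  0.5892] w1 [ 0.6676 -0.1235  0.1819] w2 [ 0.4988 -0.1472  0.094 ]
(0.45, 0.12) 0 0
(0.45, 0.12) 20 1
(0.45, 0.12) 40 1
(0.45, 0.12) 60 1
     [-0.5652  0.8923 -0.5653 -1.5294 -1.5755  1.4577] elb [ 0.3955 -0.2509  0.5763] w1 [ 0.4397 -0.2789  0.1157] w2 [ 0.2747 -0.1836  0.094 ]
(0.45, 0.12) 80 1
     [-0.4255  0.8546 -0.3464 -1.3362 -1.6607  1.2116] elb [ 0.4133 -0.1873  0.5937] w1 [ 0.5659 -0.2565  0.1614] w2 [ 0.3891 -0.2253  0.094 ]
(
[... 811 characters left out ...]
2 [ 0.5188 -0.2672  0.094 ]
(0.5, 0.05) 0 0
(0.5, 0.05) 20 1
(0.5, 0.05) 40 1
     [-0.7375  0.936  -0.6459 -1.7059 -1.5723  1.5818] elb [ 0.3585 -0.3257  0.5555] w1 [ 0.3547 -0.3223  0.0919] w2 [ 0.2314 -0.1754  0.094 ]
(0.5, 0.05) 60 1
     [-0.6203  0.8547 -0.4096 -1.4786 -1.5999  1.2656] elb [ 0.3693 -0.2638  0.5936] w1 [ 0.4831 -0.3451  0.1516] w2 [ 0.3247 -0.2536  0.094 ]
(0.5, 0.05) 80 1
     [-0.4921  0.8664 -0.1889 -1.2922 -1.7254  1.077 ] elb [ 0.404  -0.2166  0.5883] w1 [ 0.6054 -0.3246  0.1849] w2 [ 0.4391 -0.2953  0.094 ]
(0.5, 0.05) 98 1
     [-0.3713  0.9096 -0.004  -1.1531 -1.8742  0.9784] elb [ 0.4424 -0.1723  0.5681] w1 [ 0.7064 -0.275   0.2011] w2 [ 0.5488 -0.2972  0.094 ]
```

```bash
cat > scan2.py <<'E'
from kin2 import *
q0=np.array([-0.4251,0.9303,-0.6373,-1.6,-1.5705,1.5676])
for S in [(.43,.2),(.43,.25),(.45,.28),(.43,.28)]:
  for psi in (55,65,75,85):
    p,R=hor(S,psi); q,e=ik(p,R,q0)
    l=links(q); print(S,psi,round(e,4),q,'w1',l[2],'w2',l[3],'elb',l[1])
E
python3 scan2.py
```

```text
(0.43, 0.2) 55 0.0 [-0.4714  1.0101 -0.7313 -1.7082 -1.5944  1.7398] w1 [ 0.3838 -0.1956  0.0617] w2 [ 0.2289 -0.0872  0.094 ] elb [ 0.4539 -0.2314  0.5186]
(0.43, 0.2) 65 0.0 [-0.4114  0.9152 -0.6123 -1.5957 -1.5697  1.5274] w1 [ 0.4555 -0.1987  0.1023] w2 [ 0.2818 -0.1178  0.094 ] elb [ 0.4371 -0.1907  0.5655]
(0.43, 0.2) 75 0.0 [-0.3452  0.87   -0.4976 -1.4891 -1.5876  1.3682] w1 [ 0.5207 -0.1873  0.1326] w2 [ 0.3393 -0.1387  0.094 ] elb [ 0.4327 -0.1556  0.5866]
(0.43, 0.2) 85 0.0 [-0.2771  0.8545 -0.3871 -1.391  -1.6318  1.2471] w1 [ 0.5806 -0.1651  0.155 ] w2 [ 0.3994 -0.1493  0.094 ] elb [ 0.4364 -0.1241  0.5937]
(0.43, 0.25) 55 0.0 [-0.361   1.0517 -0.769  -1.8132 -1.632   1.8132] w1 [ 0.3814 -0.144   0.048 ] w2 [ 0.2289 -0.0372  0.094 ] elb [ 0.4887 -0.1845  0.4972]
(0.43, 0.25) 65 0.0 [-0.3157  0.9359 -0.6458 -1.6915 -1.5721  1.5816] w1 [ 0.4556 -0.1488  0.0919] w2 [ 0.2818 -0.0678  0.094 ] elb [ 0.4604 -0.1504  0.5555]
(0.43, 0.25) 75 0.0 [-0.2578  0.8779 -0.5262 -1.5748 -1.5701  1.4041] w1 [ 0.522  -0.1376  0.1258] w2 [ 0.3393 -0.0887  0.094 ] elb [ 0.4476 -0.118   0.583 
[... 723 characters left out ...]
  0.1572] w2 [ 0.4194 -0.0693  0.094 ] elb [ 0.4483 -0.0636  0.5948]
(0.43, 0.28) 55 0.0 [-0.2892  1.0716 -0.7869 -1.8801 -1.6606  1.8445] w1 [ 0.3802 -0.1131  0.0422] w2 [ 0.2289 -0.0072  0.094 ] elb [ 0.5062 -0.1506  0.4867]
(0.43, 0.28) 65 0.0 [-0.255   0.9469 -0.6616 -1.752  -1.5776  1.608 ] w1 [ 0.4555 -0.1188  0.0869] w2 [ 0.2818 -0.0378  0.094 ] elb [ 0.4725 -0.1232  0.5501]
(0.43, 0.28) 75 0.0 [-0.2034  0.8824 -0.5393 -1.6286 -1.5621  1.4219] w1 [ 0.5225 -0.1077  0.1224] w2 [ 0.3393 -0.0587  0.094 ] elb [ 0.455  -0.0938  0.5809]
(0.43, 0.28) 85 0.0 [-0.1454  0.8556 -0.4212 -1.5152 -1.5876  1.2772] w1 [ 0.5823 -0.0853  0.1495] w2 [ 0.3994 -0.0693  0.094 ] elb [ 0.4494 -0.0658  0.5932]
```

```bash
cat >> kin2.py <<'E'
def grasp(C,fx,fz,gx,gz,th,b=.0516):
    fx=np.array(fx,float);fz=np.array(fz,float);t=np.radians(th); fy=np.cross(fz,fx)
    a=-np.sin(t)*fx-np.cos(t)*fz
    return np.array(C)+gx*fx+gz*fz+b*a, Rtool(a,fy)
def lying(C,yaw,**k):
    y=np.radians(yaw); return grasp(C,[np.cos(y),np.sin(y),0],[0,0,1],**k)
def standing(S,psi,zb=0,**k):
    y=np.radians(psi); return grasp([S[0],S[1],zb+.075],[0,0,1],[-np.cos(y),-np.sin(y),0],**k)
E
cat > scan3.py <<'E'
from kin2 import *
s=r.get_state(); qc=s['q']
for th in (0,40,50):
    p,R=lying([.5935,-.1513,.130],-13.6,gx=.02,gz=.004*(th>0),th=th); q,e=ik(p,R,qc); l=links(q); print('pick',th,p,round(e,4),q,'w1',l[2],'w2',l[3])
for th in (40,50):
 for S in [(.45,.2),(.45,.1),(.46,.05)]:
  for psi in (40,60,80,98,115):
    p,R=standing(S,psi,gx=.02,gz=.004,th=th)
    for q0 in (np.array([-0.4,0.9,-0.5,-1.4,-1.6,1.3]),qc):
        q,e=ik(p,R,q0)
        if e<1e-3: l=links(q); print(th,S,psi,q,'elb',l[1],'w1',l[2],'w2',l[3])
E
python3 scan3.py
```

```text
pick 0 [ 0.6129 -0.156   0.0784] 0.0 [ 0.0589  0.3905 -0.2429  0.     -0.9374 -1.867 ] w1 [0.6017 0.0355 0.4806] w2 [ 0.6129 -0.156   0.4806]
pick 40 [ 0.5807 -0.1482  0.0945] 0.0 [-0.0229  0.79    0.3559 -0.1417 -1.821  -1.7714] w1 [ 0.8477 -0.0194  0.4271] w2 [ 0.832  -0.209   0.4026]
pick 50 [ 0.5745 -0.1467  0.1008] 0.0 [-0.0344  0.8949  0.4829 -0.1719 -2.0154 -1.7769] w1 [ 0.8936 -0.0307  0.3894] w2 [ 0.874  -0.2192  0.3594]
40 (0.45, 0.2) 40 [ 0.0458  0.1333 -0.717  -1.6424 -0.485   0.5374] elb [0.0799 0.0037 0.795 ] w1 [0.3854 0.0177 0.4466] w2 [0.2412 0.0248 0.3204]
40 (0.45, 0.2) 40 [ 0.0458  0.1333 -0.717  -1.6424 -0.485   0.5374] elb [0.0799 0.0037 0.795 ] w1 [0.3854 0.0177 0.4466] w2 [0.2412 0.0248 0.3204]
40 (0.45, 0.2) 60 [ 0.0227  0.2192 -0.5958 -1.3437 -0.7366  0.5108] elb [0.1308 0.003  0.7859] w1 [0.4487 0.0102 0.4485] w2 [ 0.3137 -0.0361  0.3204]
40 (0.45, 0.2) 60 [ 0.0227  0.2192 -0.5958 -1.3437 -0.7366  0.5108] elb [0.1308 0.003  0.7859] w1 [0.4487 0.0102 0.4485] w2 [ 0.3137 -0.0361  0.3204]
40 (0.45, 0.2) 80 [ 0.0312  0.3233 -0.4525 -1.1349 -0.9742  0.5647] elb 
[... 7545 characters left out ...]
205  0.7735] w1 [ 0.5275 -0.0614  0.4738] w2 [ 0.4202 -0.1759  0.3636]
50 (0.46, 0.05) 98 [-0.0727  0.3837 -0.2973 -0.7456 -1.1842  0.6094] elb [ 0.2246 -0.0164  0.7565] w1 [ 0.5839 -0.0425  0.4647] w2 [ 0.4919 -0.1771  0.3636]
50 (0.46, 0.05) 98 [-0.0727  0.3837 -0.2973 -0.7456 -1.1842  0.6094] elb [ 0.2246 -0.0164  0.7565] w1 [ 0.5839 -0.0425  0.4647] w2 [ 0.4919 -0.1771  0.3636]
50 (0.46, 0.05) 115 [-0.0079  0.4534 -0.2093 -0.6435 -1.3145  0.7439] elb [ 0.2635 -0.0021  0.7395] w1 [ 0.629  -0.005   0.4543] w2 [ 0.5569 -0.1579  0.3636]
50 (0.46, 0.05) 115 [-0.0079  0.4534 -0.2093 -0.6435 -1.3145  0.7439] elb [ 0.2635 -0.0021  0.7395] w1 [ 0.629  -0.005   0.4543] w2 [ 0.5569 -0.1579  0.3636]
```

Run:
```python
from kin2 import *
p,R=np.array([.612,-.1556,.13]),down(76.6)
print(delta(p,R)); p[2]=.0785; print(delta(p,R))
```

```text
[  0.  -55.1 155.6  19.5   0.    0. ]
[  0.1 -72.4 204.1  19.5   0.    0. ]
```

move_arm(motion=[[0,-0.008,0.02,10,0,0],[0,-0.025,0.07,19.5,0,0],[0,-0.042,0.12,19.5,0,0],[0,-0.055,0.155,19.5,0,0],[0,-0.065,0.183,19.5,0,0],[0,-0.07,0.197,19.5,0,0],[0,-0.0724,0.204,19.5,0,0],[0,-0.0724,0.204,19.5,0,0]])

```text
time_s: 9.02
tcp_pos: [0.6132, -0.1558, 0.0803]
eef_rot: [0.784, 0.62, 0.001, 0.002]
force: [0.7, -0.1, -5.2]
opening: 0.0553
```

Run:
```python
from h import *
st()
```

```text
t 9.03 p [ 0.6132 -0.1558  0.0803] q [ 0.06    0.3866 -0.2448  0.0016 -0.9355 -1.8644] x [ 0.2305  0.9731 -0.0001] z [ 0.004 -0.001 -1.   ] F [ 0.6598 -0.1147 -5.2261] op 0.05526990486232212
```

move_arm(motion=[[0,0,0.002,0,0,0],[0,0,0.002,0,0,0],[0,0,0.002,0,0,0],[0,0,0.002,0,0,0]], jaw=1)

```text
time_s: 9.52
tcp_pos: [0.6129, -0.1557, 0.0784]
eef_rot: [0.784, 0.62, 0.001, 0.002]
force: [0.4, -0.2, 0.4]
opening: 0.0854
```

Run:
```python
from kin2 import *
st(); snap('wrist','w7'); s=load('w7')
p,R=lying([.5935,-.1513,.130],-13.5,gx=.032,gz=.004,th=40); print(p,delta(p,R))
```

```text
t 9.53 p [ 0.6129 -0.1557  0.0784] q [ 0.0601  0.3878 -0.2479  0.0014 -0.9308 -1.8645] x [0.2306 0.973  0.0002] z [ 0.0043 -0.0008 -1.    ] F [ 0.3776 -0.2058  0.4067] op 0.08536265924135615
[ 0.5924 -0.151   0.0945] [ -0.1 -20.9 -16.4  40.2   0.1   0.2]
```

View pics/w7.png

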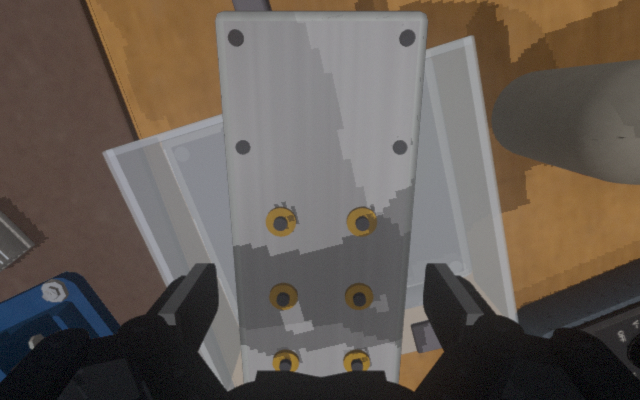

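move_arm(motion=[[0,-0.005,-0.006,8,0,0],[0,-0.01,-0.012,17,0,0],[0,-0.015,-0.016,26,0,0],[0,-0.019,-0.017,34,0,0],[0,-0.021,-0.0165,40,0,0],[0,-0.021,-0.0165,40,0,0],[0,-0.021,-0.0165,40,0,0]])

```text
time_s: 10.45
tcp_pos: [0.5923, -0.151, 0.0942]
eef_rot: [0.738, 0.583, -0.211, -0.266]
force: [0.5, -0.0, 0.1]
opening: 0.0853
```

Run:
```python
from kin2 import *
st(); snap('scene','s8'); crop('s8',320,120,490,290,4,'s8c')
s=load('w7'); print([atz(s,*p,.15) for p in [(218,13),(428,13)]])
p,R=lying([.5935,-.1513,.130],-13.5,gx=.032,gz=.004,th=40); print(p,delta(p,R))
```

```text
t 10.45 p [ 0.5923 -0.151   0.0942] q [-0.0239  0.8057  0.3887 -0.1374 -1.8336 -1.7685] x [ 0.2306  0.973  -0.0002] z [-0.6216  0.1471 -0.7694] F [ 0.5077 -0.0238  0.1328] op 0.08530668962209217
[array([ 0.5159, -0.1599,  0.15  ]), array([ 0.5283, -0.1078,  0.15  ])]
[ 0.5924 -0.151   0.0945] [-0.1  0.4  0.5  0.4  0.1  0.1]
```

View pics/s8c.png

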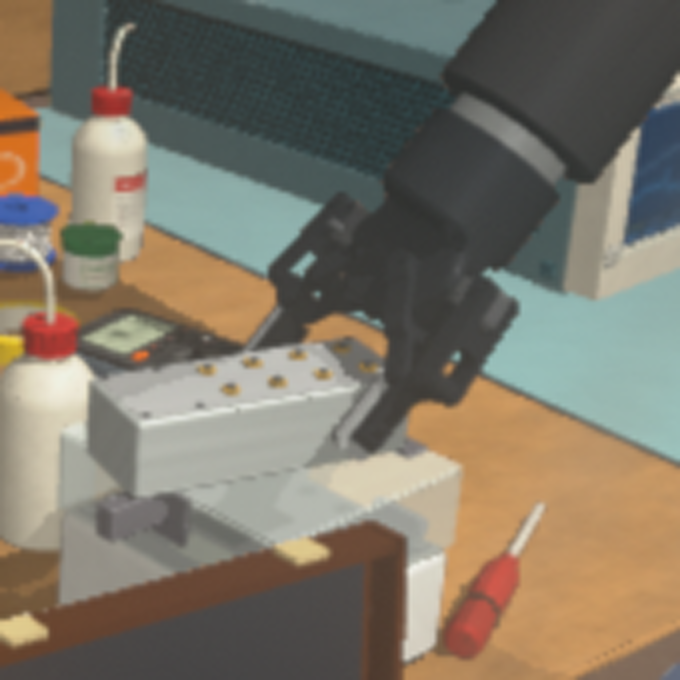

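move_arm(motion=[[0,0,0,0,0,0],[0,0,0,0,0,0],[0,0,0,0,0,0],[0,0,0,0,0,0]], jaw=-1)

```text
time_s: 11.0
tcp_pos: [0.5925, -0.1508, 0.096]
eef_rot: [0.738, 0.584, -0.211, -0.266]
force: [1.2, 1.6, 7.2]
opening: 0.0552
```

```bash
cat > path.py <<'E'
from kin2 import *
st(); s=r.get_state(); q=s['q']
p1=np.array(s['tcp_pos'])+[0,0,.2]; R0=Ro.from_quat(s['eef_rot']).as_matrix()
print('lift',delta(p1,R0))
p2,R2=standing((.45,.2),98,zb=.25,gx=.032,gz=.004,th=40)
dR=Ro.from_matrix(R0.T@R2).as_rotvec(); print('rot deg',np.degrees(dR))
for f in np.linspace(0,1,9):
    p=p1+(p2-p1)*f; R=R0@Ro.from_rotvec(dR*f).as_matrix(); q,e=ik(p,R,q); l=links(q)
    print(round(f,2),round(e,4),q,'fx',(R[:,1]*np.cos(.698)-R[:,2]*np.sin(.698)),'w2',l[3],'w1z',l[2][2])
E
python3 path.py
```

```text
t 11.0 p [ 0.5925 -0.1508  0.096 ] q [-0.0237  0.8042  0.3903 -0.1376 -1.8364 -1.7685] x [0.2302 0.9731 0.0002] z [-0.6215  0.1471 -0.7695] F [1.1611 1.5915 7.2082] op 0.055212267145737015
lift [   0.  -127.7 -153.9    0.     0.     0. ]
rot deg [ -57.6595   10.746  -119.1854]
0.0 0.0 [-0.0245  0.6964  0.6454 -0.1632 -2.1955 -1.8275] fx [ 0.9731 -0.2302  0.0053] w2 [ 0.8424 -0.21    0.6055] w1z 0.6365957721584088
0.12 0.0 [ 0.0257  0.5565  0.4823 -0.1982 -2.0361 -1.6224] fx [ 0.9875 -0.0589  0.1461] w2 [ 0.7819 -0.168   0.6375] w1z 0.6751820416427807
0.25 0.0 [ 0.0673  0.4294  0.3478 -0.2499 -1.8954 -1.4166] fx [0.9471 0.087  0.3088] w2 [ 0.7196 -0.1377  0.6606] w1z 0.7078694571620467
0.38 0.0 [ 0.099   0.3164  0.235  -0.3176 -1.7716 -1.2025] fx [0.8554 0.1954 0.4798] w2 [ 0.6592 -0.1176  0.6731] w1z 0.7327583310147571
0.5 0.0 [ 0.1194  0.2199  0.1404 -0.4019 -1.6659 -0.9738] fx [0.7199 0.2571 0.6447] w2 [ 0.6043 -0.1053  0.6742] w1z 0.7489700612736819
0.62 0.0 [ 0.1276  0.1439  0.0625 -0.5034 -1.5817 -0.7254] fx [0.5519 0.2672 0.7899] w2 [ 0.5578 -0.0978  0.6641] w1z 0.7563598166391173
0.75 0.0 [ 0.1249  0.092  -0.0001 -0.6206 -1.5237 -0.4549] fx [0.3656 0.2246 0.9033] w2 [ 0.5221 -0.0917  0.6441] w1z 0.7551245818180149
0.88 0.0 [ 0.1158  0.0669 -0.0486 -0.7478 -1.4952 -0.1648] fx [0.1763 0.1331 0.9753] w2 [ 0.4987 -0.0835  0.6159] w1z 0.7454903507943881
1.0 0.0 [ 0.1096  0.0695 -0.0842 -0.8756 -1.4951  0.1371] fx [-0.      0.0001  1.    ] w2 [ 0.4879 -0.0699  0.5824] w1z 0.7279094522131128
```

move_arm(motion=[[0,-0.01,-0.012,0,0,0],[0,-0.035,-0.042,0,0,0],[0,-0.07,-0.084,0,0,0],[0,-0.105,-0.126,0,0,0],[0,-0.128,-0.154,0,0,0]])

```text
time_s: 11.62
tcp_pos: [0.5926, -0.151, 0.2978]
eef_rot: [0.738, 0.584, -0.21, -0.266]
force: [-0.0, -0.2, -5.4]
opening: 0.0553
```

Run:
```python
from kin2 import *
st()
p2,R2=standing((.45,.2),98,zb=.25,gx=.032,gz=.004,th=40); d=delta(p2,R2); print(d)
for i in range(1,9): print((d*i*.075*[.001]*3 if 0 else np.round(np.r_[d[:3]*i*.075/1000,d[3:]*i*.075],3)).tolist())
```

```text
t 11.62 p [ 0.5926 -0.151   0.2978] q [-0.0249  0.695   0.6481 -0.1635 -2.1972 -1.8282] x [0.2308 0.973  0.0005] z [-0.6196  0.1474 -0.771 ] F [-0.017  -0.185  -5.3819] op 0.05531116672908852
[ 341.7 -195.9  128.3  -57.5   10.9 -119.2]
[0.026, -0.015, 0.01, -4.312, 0.818, -8.94]
[0.051, -0.029, 0.019, -8.625, 1.635, -17.88]
[0.077, -0.044, 0.029, -12.938, 2.452, -26.82]
[0.103, -0.059, 0.038, -17.25, 3.27, -35.76]
[0.128, -0.073, 0.048, -21.562, 4.087, -44.7]
[0.154, -0.088, 0.058, -25.875, 4.905, -53.64]
[0.179, -0.103, 0.067, -30.188, 5.722, -62.58]
[0.205, -0.118, 0.077, -34.5, 6.54, -71.52]
```

move_arm(motion=[[0.026,-0.015,0.01,-4.3,0.8,-8.9],[0.051,-0.029,0.019,-8.6,1.6,-17.9],[0.077,-0.044,0.029,-12.9,2.5,-26.8],[0.103,-0.059,0.038,-17.3,3.3,-35.8],[0.128,-0.073,0.048,-21.6,4.1,-44.7],[0.154,-0.088,0.058,-25.9,4.9,-53.6],[0.179,-0.103,0.067,-30.2,5.7,-62.6],[0.205,-0.118,0.077,-34.5,6.5,-71.5]])

```text
time_s: 12.62
tcp_pos: [0.5023, 0.0816, 0.3118]
eef_rot: [0.314, 0.917, 0.193, -0.151]
force: [0.7, -0.3, -5.2]
opening: 0.0551
```

Run:
```python
from kin2 import *
st()
p2,R2=standing((.45,.2),98,zb=.15,gx=.032,gz=.004,th=40); d=delta(p2,R2); print(d,np.linalg.norm(d[3:]))
```

```text
t 12.62 p [0.5023 0.0816 0.3118] q [ 0.1267  0.156   0.0729 -0.4843 -1.5955 -0.7717] x [-0.7572  0.5174  0.3987] z [-0.1561  0.4494 -0.8796] F [ 0.6978 -0.2884 -5.2408] op 0.055138443355543534
[ 87.7  52.7 155.3 -22.9   4.1 -47.5] 52.891114565681065
```

move_arm(motion=[[0.016,0.01,0.028,-4.2,0.7,-8.6],[0.032,0.019,0.056,-8.3,1.5,-17.3],[0.048,0.029,0.085,-12.5,2.2,-25.9],[0.064,0.038,0.113,-16.7,3.0,-34.5],[0.08,0.048,0.141,-20.8,3.7,-43.2],[0.088,0.053,0.155,-22.9,4.1,-47.5],[0.088,0.053,0.155,-22.9,4.1,-47.5]])

```text
time_s: 13.5
tcp_pos: [0.4454, 0.2342, 0.2223]
eef_rot: [-0.06, 0.905, 0.42, -0.032]
force: [0.4, -0.7, -4.9]
opening: 0.0552
```

Run:
```python
from kin2 import *
st(); snap('scene','s9'); crop('s9',200,100,440,300,3.3,'s9c')
p2,R2=standing((.45,.2),98,zb=.003,gx=.032,gz=.004,th=40); d=delta(p2,R2); print(d)
```

```text
t 13.5 p [0.4454 0.2342 0.2223] q [ 0.103   0.1718 -0.2044 -0.8956 -1.3596  0.3066] x [-0.9908 -0.1352  0.0072] z [-0.1079  0.7562 -0.6454] F [ 0.3964 -0.6536 -4.9391] op 0.05516037880990919
[   0.1 -110.7   95.6   -0.3   -0.    -0.4]
```

View pics/s9c.png

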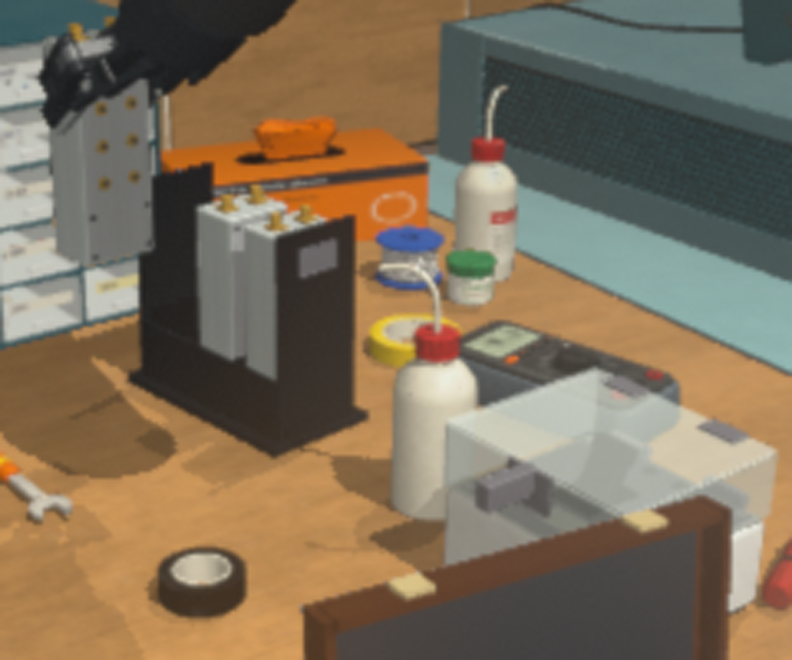

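move_arm(motion=[[0,-0.025,0.022,0,0,0],[0,-0.06,0.052,0,0,0],[0,-0.09,0.078,-0.2,0,-0.3],[0,-0.103,0.089,-0.2,0,-0.3],[0,-0.109,0.094,-0.2,0,-0.3],[0,-0.111,0.0957,-0.2,0,-0.3],[0,-0.112,0.0965,-0.2,0,-0.3]])

```text
time_s: 14.42
tcp_pos: [0.4465, 0.2361, 0.0765]
eef_rot: [-0.063, 0.904, 0.422, -0.028]
force: [0.3, -0.5, -4.8]
opening: 0.0552
```

Run:
```python
from kin2 import *
st(); snap('scene','s10'); crop('s10',180,150,330,290,5,'s10c')
p2,R2=standing((.45,.2),98,zb=.0,gx=.032,gz=.004,th=40); d=delta(p2,R2); print(p2,d)
```

```text
t 14.43 p [0.4465 0.2361 0.0765] q [ 0.0794  0.391  -0.3091 -0.9738 -1.1809  0.6027] x [-0.9903 -0.1386 -0.0022] z [-0.1048  0.759  -0.6426] F [ 0.314  -0.5258 -4.8423] op 0.05516254866262636
[0.4451 0.2352 0.0738] [ 1.5 -2.4  1.1  0.   0.1  0.1]
```

View pics/s10c.png

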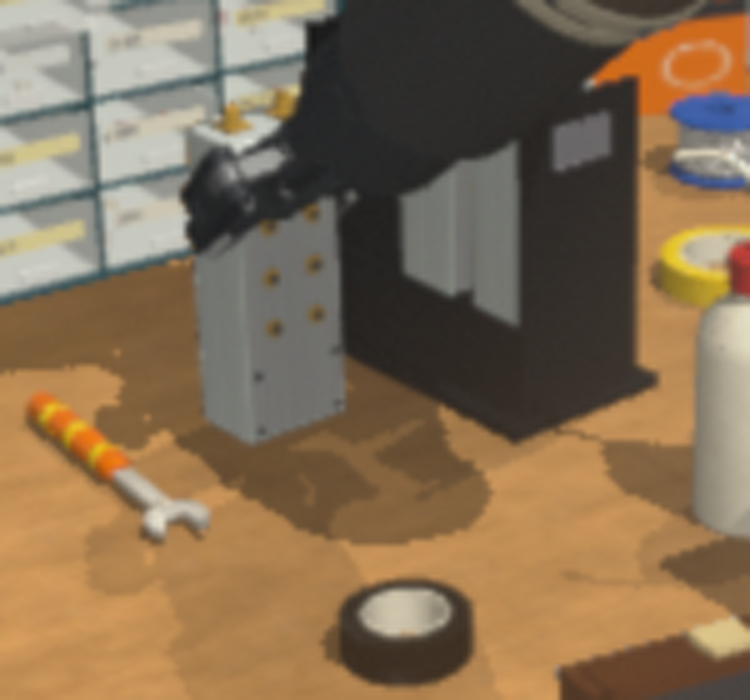

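move_arm(motion=[[0,-0.0015,0.0013,0,0,0],[0,-0.0025,0.002,0,0,0],[0,-0.0025,0.002,0,0,0]])

```text
time_s: 14.85
tcp_pos: [0.4462, 0.2362, 0.0744]
eef_rot: [-0.064, 0.904, 0.423, -0.029]
force: [-1.3, -4.6, 12.7]
opening: 0.055
```

move_arm(motion=[[0,0.001,-0.001,0,0,0],[0,0.001,-0.001,0,0,0],[0,0.001,-0.001,0,0,0],[0,0.001,-0.001,0,0,0],[0,0.0,-0.03,0,0,0],[0,0,-0.08,0,0,0],[0,0,-0.13,0,0,0],[0,0,-0.16,0,0,0]], jaw=1)

```text
time_s: 15.85
tcp_pos: [0.4633, 0.1129, 0.1763]
eef_rot: [-0.063, 0.904, 0.421, -0.029]
force: [0.8, -0.0, -0.7]
opening: 0.0853
```

Run:
```python
from kin2 import *
st(); snap('top','t11'); snap('scene','s11'); snap('wrist','w11'); crop('s11',180,150,330,290,5,'s11c'); crop('t11',200,150,320,290,5.5,'t11c')
```

```text
t 15.85 p [0.4633 0.1129 0.1763] q [-0.1246  0.3001 -0.1732 -0.8403 -1.4538  0.5263] x [-0.9904 -0.138  -0.0015] z [-0.1047  0.7586 -0.6431] F [ 0.7517 -0.0306 -0.6855] op 0.08529365370983809
```

View pics/s11c.png

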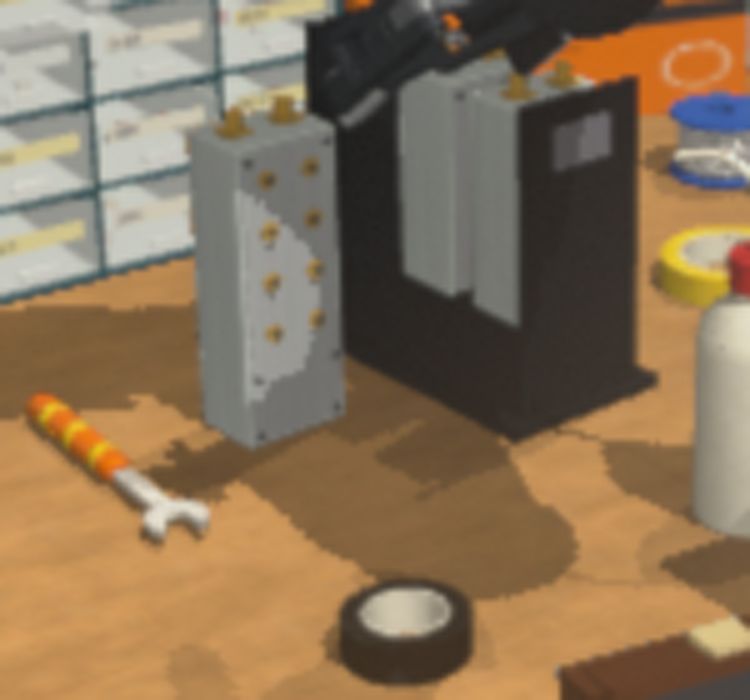

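View pics/t11c.png

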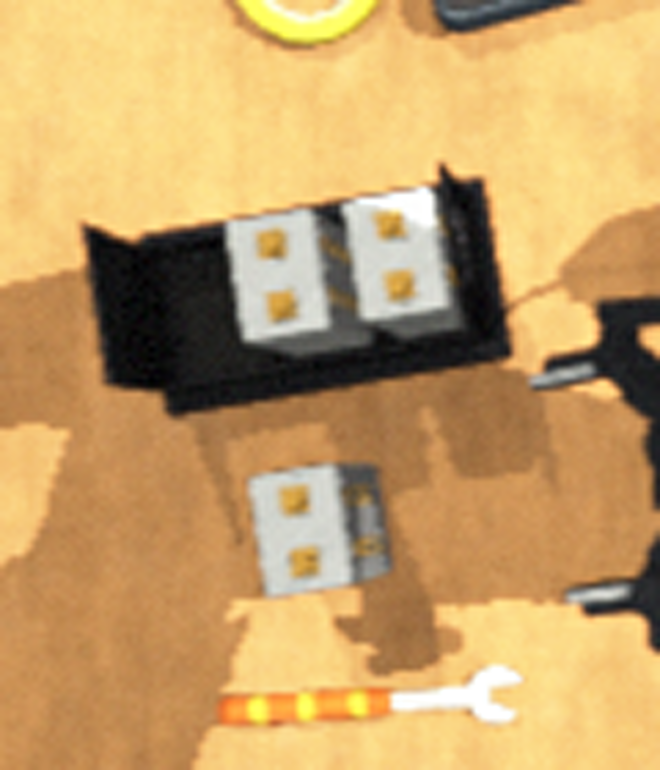

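View pics/w11.png

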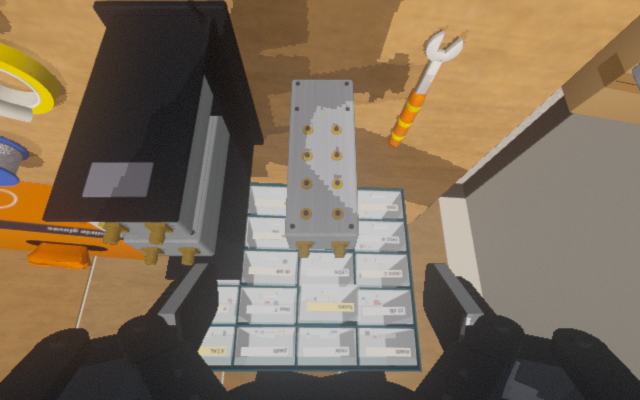

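Run:
```python
from kin2 import *
s=load('t11')
P=np.array([atz(s,200+(u+.5)/5.5-.5,150+(v+.5)/5.5-.5,.15)[:2] for u,v in [(250,478),(338,463),(355,583),(268,597)]]);print(P,P.mean(0))
for i in range(4):
    d=P[(i+1)%4]-P[i]; print(np.hypot(*d),np.degrees(np.arctan2(d[1],d[0])))
q=r.get_state()['q']
c=P.mean(0)
p1=np.array([c[0],c[1],.29]); R=down(188)
print(delta(p1,R)); qq,e=ik(p1,R,q); print(qq,e)
for z in (.15+.0,.1): qq,e=ik([c[0],c[1],z],R,qq); print(qq,e)
p3=np.array([.5612,.2617,.3]);qq,e=ik(p3,R,qq); print(qq,e,links(qq))
```

```text
[[0.4781 0.2236]
 [0.4838 0.1838]
 [0.4299 0.177 ]
 [0.4247 0.2162]] [0.4541 0.2002]
0.04020460549573757 -81.87610088548263
0.05433669831680665 -172.8701939318709
0.03955361907208309 97.59104972750848
0.05396145694743224 7.815969579731035
[ -2.7 143.4  -7.   50.    0.2  -0.1]
[ 0.812   0.0114 -0.2238  0.     -1.3355 -0.6723] 1.2610438780736232e-14
[ 0.812   0.1065 -0.4495 -0.     -1.0148 -0.6723] 1.845229648780152e-12
[ 0.812   0.1607 -0.516  -0.     -0.894  -0.6723] 4.607142211325783e-12
[ 0.7513  0.2224  0.0418  0.     -1.3902 -0.6116] 2.807465943928114e-09 [[0.     0.     0.1987]
 [0.097  0.0906 0.7855]
 [0.4303 0.4019 0.7022]
 [0.5612 0.2617 0.7022]
 [0.5612 0.2617 0.3   ]]
```

Run:
```python
from kin2 import *
R=down(187.9)
print(delta([.463,.12,.28],R),delta([.4541,.2002,.28],R))
```

```text
[ -0.5  84.  -62.4  50.    0.1   0. ] [ -2.7 135.8  -0.6  50.    0.1   0. ]
```

move_arm(motion=[[0,0.035,-0.04,8,0,0],[0,0.075,-0.065,18,0,0],[-0.001,0.1,-0.05,28,0,0],[-0.002,0.12,-0.02,38,0,0],[-0.0027,0.136,-0.001,48,0,0],[-0.0027,0.136,-0.001,50,0,0],[-0.0027,0.136,-0.001,50,0,0]])

```text
time_s: 16.88
tcp_pos: [0.4515, 0.2032, 0.2781]
eef_rot: [-0.073, 0.997, -0.001, -0.001]
force: [-0.5, -0.5, -0.1]
opening: 0.0854
```

Run:
```python
from kin2 import *
st(); snap('wrist','w12')
R=down(187.9)
print(delta([.4541,.2002,.08],R))
s=load('w12'); print(proj(s,[[*p,.15] for p in [[0.4781,0.2236],[0.4838,0.1838],[0.4299,0.177],[0.4247,0.2162]]]))
```

```text
t 16.88 p [0.4515 0.2032 0.2781] q [ 0.8198  0.0165 -0.2448 -0.001  -1.3121 -0.6743] x [-0.9895 -0.1447  0.0027] z [-0.0025 -0.0013 -1.    ] F [-0.463  -0.5358 -0.0995] op 0.08539286790399114
[ -2.3  -2.3 198.4   0.   -0.1   0.3]
[[288.4749 203.012 ]
 [287.335  158.2173]
 [350.5221 159.3643]
 [348.8849 203.3488]]
```

View pics/w12.png

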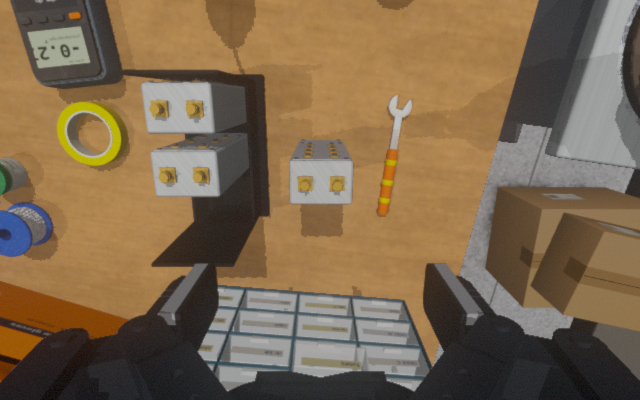

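move_arm(motion=[[-0.002,-0.002,0.04,0,0,0.3],[-0.002,-0.002,0.1,0,0,0.3],[-0.002,-0.002,0.15,0,0,0.3],[-0.002,-0.002,0.185,0,0,0.3],[-0.002,-0.002,0.198,0,0,0.3],[-0.002,-0.002,0.198,0,0,0.3],[-0.002,-0.002,0.198,0,0,0.3]])

```text
time_s: 17.8
tcp_pos: [0.4567, 0.1995, 0.0833]
eef_rot: [-0.067, 0.998, 0.001, 0.001]
force: [0.1, 0.2, -0.1]
opening: 0.0851
```

move_arm(motion=[[0,0,0,0,0,0],[0,0,0,0,0,0],[0,0,0,0,0,0],[0,0,0,0,0,0]], jaw=-1)

```text
time_s: 18.3
tcp_pos: [0.4555, 0.1992, 0.083]
eef_rot: [-0.067, 0.998, 0.001, 0.0]
force: [-4.9, -0.5, 8.4]
opening: 0.0555
```

move_arm(motion=[[0,0,-0.02,0,0,0],[0,0,-0.07,0,0,0],[0,0,-0.13,0,0,0],[0,0,-0.18,0,0,0],[0,0,-0.2,0,0,0],[0,0,-0.2,0,0,0]])

```text
time_s: 19.05
tcp_pos: [0.4557, 0.1994, 0.2829]
eef_rot: [-0.067, 0.998, 0.001, 0.001]
force: [-0.2, 1.0, -5.0]
opening: 0.0551
```

Run:
```python
from kin2 import *
st(); snap('scene','s13'); crop('s13',180,70,330,250,4.4,'s13c'); snap('wrist','w13')
print(delta([.5612,.2617,.28],down(187.9)))
```

```text
t 19.05 p [0.4557 0.1994 0.2829] q [ 0.8076  0.0146 -0.236  -0.0009 -1.3171 -0.6735] x [-0.9911 -0.1334 -0.0019] z [ 0.0015  0.0029 -1.    ] F [-0.2334  0.9727 -5.0224] op 0.055088614073658636
[-114.    48.3    0.1    0.    -0.1   -0.2]
```

View pics/s13c.png

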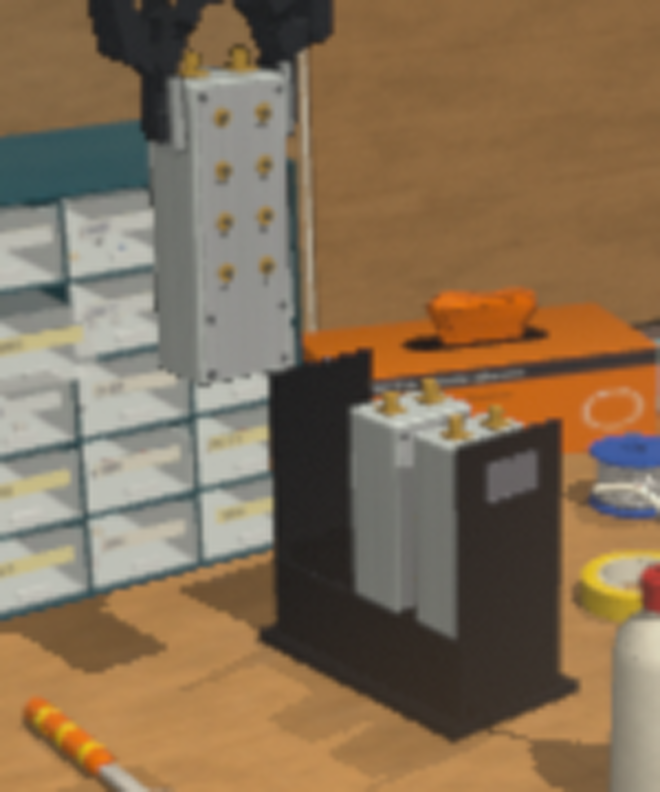

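View pics/w13.png

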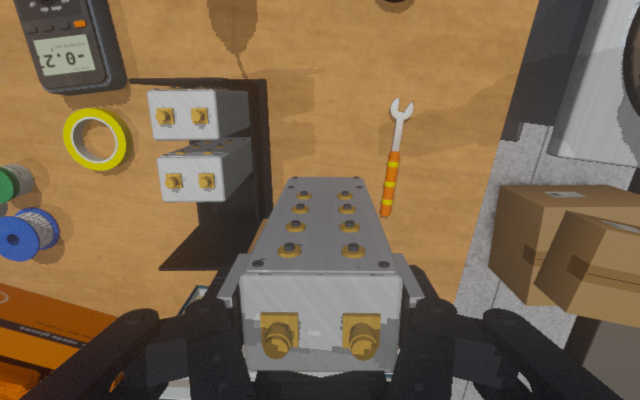

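Run:
```python
from kin2 import *
s=load('w13')
P=np.array([atz(s,u,v,.350)[:2] for u,v in [(243,276),(399,272.5),(397,370),(244,370)]]);print(P,P.mean(0))
for i in range(4):
    d=P[(i+1)%4]-P[i]; print(np.hypot(*d),np.degrees(np.arctan2(d[1],d[0])))
# rack from wrist view: stored tops z .158
for u in ([(150,91),(218,95),(219,140),(153,138)],[(158,150),(223,156),(225,202),(163,200)]):
    Q=np.array([atz(s,*x,.158)[:2] for x in u]); print(Q.mean(0)); 
print('plate ',[atz(s,*x,.165) for x in [(160,269),(237,270)]])
print(proj(s,[[.5938,.2943,.165],[.5212,.2838,.165]]))
```

```text
[[0.4835 0.1843]
 [0.4332 0.1763]
 [0.4263 0.2145]
 [0.4806 0.2218]] [0.4559 0.1992]
0.0509444459278577 -170.96442002329823
0.03886894219265214 100.26394672524596
0.05478243590128835 7.608854784011832
0.03761485740710676 -85.52023715763055
[0.5734 0.1555]
[0.5661 0.206 ]
plate  [array([0.5905, 0.2935, 0.165 ]), array([0.5211, 0.2853, 0.165 ])]
[[156.3548 269.3282]
 [236.9558 268.5328]]
```

move_arm(motion=[[-0.03,0.013,0,0,0,0],[-0.07,0.03,0,0,0,0],[-0.1,0.043,0,0,0,0],[-0.113,0.048,0,0,0,0],[-0.1135,0.048,0,0,-0.1,-0.2],[-0.1135,0.048,0,0,-0.1,-0.2]])

```text
time_s: 19.9
tcp_pos: [0.5609, 0.2611, 0.2811]
eef_rot: [-0.069, 0.998, -0.0, 0.0]
force: [0.1, 0.8, -4.7]
opening: 0.0551
```

Run:
```python
from kin2 import *
st(); snap('top','t14'); crop('t14',180,130,340,250,4.9,'t14c'); snap('scene','s14'); crop('s14',180,70,330,250,4.4,'s14c')
print(delta([.5608,.2617,.12],down(187.9)))
```

```text
t 19.9 p [0.5609 0.2611 0.2811] q [ 0.7511  0.2275  0.0068  0.0003 -1.3498 -0.614 ] x [-0.9906 -0.1368 -0.0004] z [ 0.0004 -0.0001 -1.    ] F [ 0.0827  0.7768 -4.6698] op 0.05505164369187847
[  0.5   0.4 162.1   0.    0.1  -0. ]
```

View pics/s14c.png

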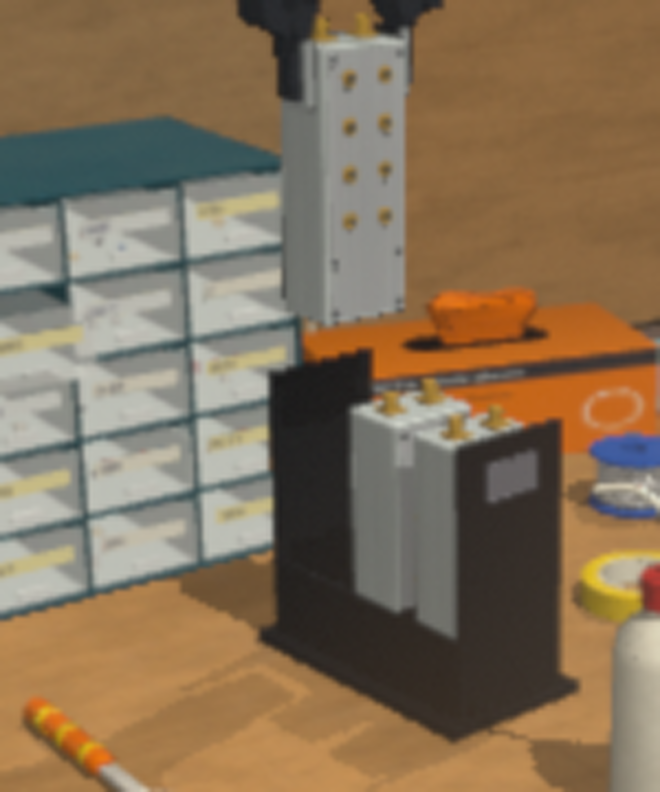

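move_arm(motion=[[0,0,0.03,0,0,0],[0,0,0.07,0,0,0],[0,0,0.1,0,0,0],[0,0,0.12,0,0,0],[0,0,0.13,0,0,0],[0,0,0.13,0,0,0]])

```text
time_s: 20.75
tcp_pos: [0.5617, 0.2616, 0.152]
eef_rot: [-0.069, 0.998, 0.0, 0.001]
force: [0.1, 0.0, -5.2]
opening: 0.0551
```

Run:
```python
from kin2 import *
st(); snap('top','t15'); crop('t15',180,130,340,250,4.9,'t15c'); snap('scene','s15'); crop('s15',200,110,330,250,5,'s15c')
```

```text
t 20.75 p [0.5617 0.2616 0.152 ] q [ 0.751   0.3033 -0.1881  0.0007 -1.0779 -0.614 ] x [-0.9906 -0.1369 -0.0016] z [ 0.0015  0.0005 -1.    ] F [ 0.1327  0.0388 -5.1938] op 0.05511414770282024
```

View pics/s15c.png

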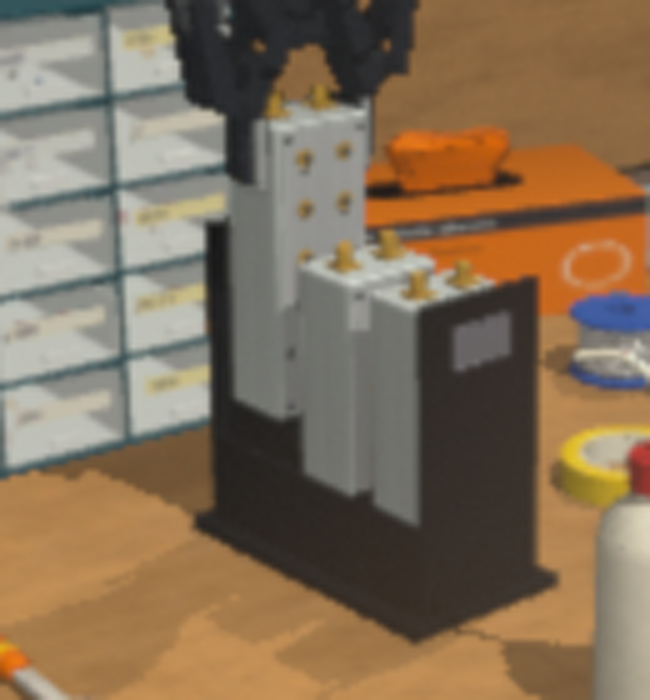

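move_arm(motion=[[0,0,0.015,0,0,0],[0,0,0.03,0,0,0],[0,0,0.045,0,0,0],[0,0,0.053,0,0,0],[0,0,0.057,0,0,0],[0,0,0.0585,0,0,0],[0,0,0.0585,0,0,0]])

```text
time_s: 21.72
tcp_pos: [0.5623, 0.262, 0.0937]
eef_rot: [-0.069, 0.998, 0.0, 0.001]
force: [0.2, 0.4, -5.3]
opening: 0.055
```

move_arm(motion=[[0,0,0.002,0,0,0],[0,0,0.003,0,0,0],[0,0,0.003,0,0,0]])

```text
time_s: 22.1
tcp_pos: [0.5622, 0.2619, 0.0911]
eef_rot: [-0.069, 0.998, 0.0, 0.001]
force: [-2.1, -0.6, 1.9]
opening: 0.0552
```

move_arm(motion=[[0,0,0,0,0,0],[0,0,0,0,0,0],[0,0,0,0,0,0],[0,0,-0.03,0,0,0],[0,0,-0.08,0,0,0],[0,0,-0.14,0,0,0],[0,0,-0.19,0,0,0],[0,0,-0.2,0,0,0]], jaw=1)

```text
time_s: 23.1
tcp_pos: [0.5632, 0.2624, 0.295]
eef_rot: [-0.069, 0.998, 0.002, 0.004]
force: [0.3, 0.1, -0.7]
opening: 0.0851
```

Run:
```python
from kin2 import *
st(); snap('top','t16'); crop('t16',310,140,440,230,6,'t16c'); snap('scene','s16'); crop('s16',200,110,440,300,3.3,'s16c')
```

```text
t 23.1 p [0.5632 0.2624 0.295 ] q [ 0.751   0.2215  0.0289  0.0017 -1.3693 -0.6139] x [-0.9905 -0.137  -0.0083] z [ 0.0077  0.0048 -1.    ] F [ 0.3053  0.0962 -0.6756] op 0.0850847810014268
```

View pics/s16c.png

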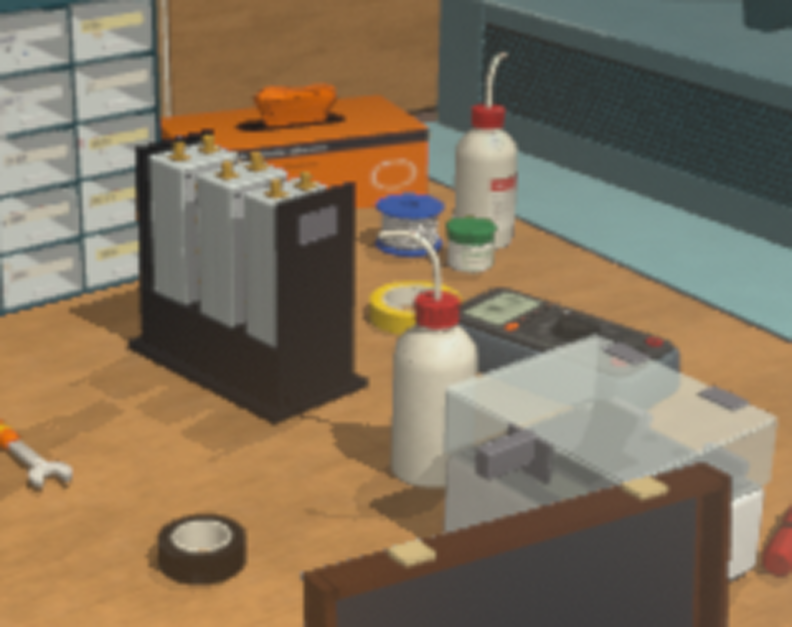

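View pics/t16c.png

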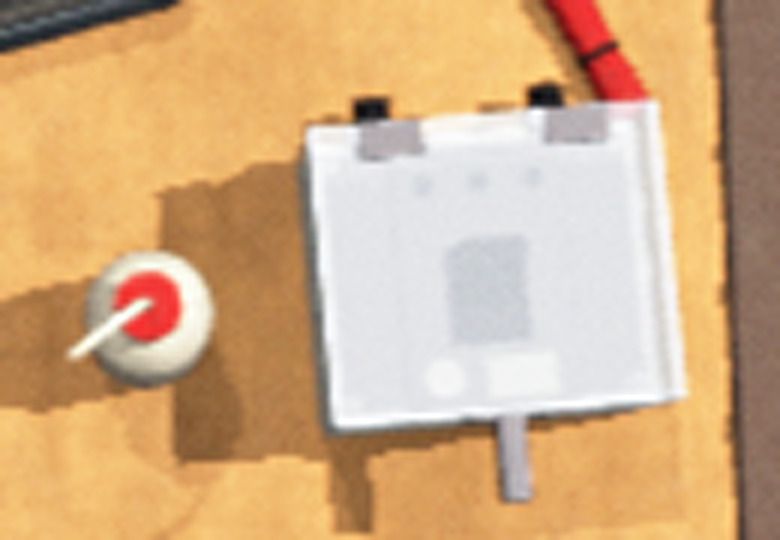

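Run:
```python
from kin2 import *
s=load('t16')
f=lambda u,v,z: atz(s,310+(u+.5)/6-.5,140+(v+.5)/6-.5,z)[:2]
P=np.array([f(*x,.11) for x in [(310,128),(640,104),(670,399),(333,430)]]);print(P,P.mean(0))
P=np.array([f(*x,.11) for x in [(310,128),(658,103),(685,397),(333,430)]]);print(P,P.mean(0))
for i in range(4):
    d=P[(i+1)%4]-P[i]; print(np.hypot(*d),np.degrees(np.arctan2(d[1],d[0])))
print('tab end',f(517,497,.107),'base',f(512,415,.107),'btn',f(446,378,.08))
for yaw in (2.5,3.1,3.6):
  a=np.radians(yaw); ex=np.array([np.cos(a),np.sin(a)]);ey=np.array([-ex[1],ex[0]])
  C=f(446,378,.08)+.046*ex-.023*ey; print(yaw,'C from btn',C,'from tab end',f(517,497,.107)+.103*ex)
```

```text
[[ 0.6647 -0.0728]
 [ 0.6711 -0.2149]
 [ 0.5438 -0.2224]
 [ 0.5345 -0.0784]] [ 0.6035 -0.1471]
[[ 0.6647 -0.0728]
 [ 0.6713 -0.2226]
 [ 0.5445 -0.2289]
 [ 0.5345 -0.0784]] [ 0.6037 -0.1507]
0.14994212788192726 -87.47738276218767
0.1269802329389837 -177.18302384509212
0.15077715918181236 93.80694806472845
0.13035814543541732 2.4589781184246724
tab end [ 0.5039 -0.1561] base [ 0.5389 -0.1553] btn [ 0.5572 -0.1307]
2.5 C from btn [ 0.6042 -0.1517] from tab end [ 0.6068 -0.1516]
3.1 C from btn [ 0.6044 -0.1512] from tab end [ 0.6067 -0.1505]
3.6 C from btn [ 0.6046 -0.1508] from tab end [ 0.6067 -0.1496]
```

```bash
cat >> kin2.py <<'E'
BY=2.9; _a=np.radians(BY); EX=np.array([np.cos(_a),np.sin(_a),0]);EY=np.array([-_a*0-np.sin(_a),np.cos(_a),0]); BC=np.array([.6045,-.1510,0])
def box(x,y,z): return BC+x*EX+y*EY+np.array([0,0,z])
E
python3 - <<'E'
from kin2 import *
R=down(92.9)
p=box(-.092,0,.16); print(p); d=delta(p,R); print(d, ik(p,R,r.get_state()['q']))
E
```

```text
[ 0.5126 -0.1557  0.16  ]
[ 106.7 -407.2  130.5    0.3    0.1   95. ] (array([ 0.0713,  0.1632, -0.3562, -0.    , -1.0514, -1.5915]), np.float64(1.0770261520040598e-10))
```

move_arm(motion=[[0.012,-0.05,0,0,0,9],[0.026,-0.1,0,0,0,19],[0.04,-0.155,0,0,0,29],[0.055,-0.21,0,0,0,39],[0.069,-0.265,0,0,0,49],[0.083,-0.32,0.01,0,0,59],[0.097,-0.37,0.03,0,0,69],[0.104,-0.4,0.05,0.2,0,79]])

```text
time_s: 24.2
tcp_pos: [0.5119, -0.1508, 0.2377]
eef_rot: [0.585, 0.811, -0.001, -0.0]
force: [-0.2, 0.5, -0.5]
opening: 0.0855
```

Run:
```python
from kin2 import *
st();R=down(92.9); print(delta(box(-.092,0,.13),R))
```

```text
t 24.2 p [ 0.5119 -0.1508  0.2377] q [ 0.0824  0.1043 -0.2422  0.0017 -1.2269 -1.332 ] x [-0.3162  0.9487 -0.001 ] z [-0.0024 -0.0018 -1.    ] F [-0.1833  0.5026 -0.4646] op 0.08552586406668158
[ -4.7  -0.6 107.7  -0.2   0.1  15.5]
```

move_arm(motion=[[-0.003,0,0.03,0,0,8],[-0.005,-0.001,0.07,0,0,15.5],[-0.005,-0.001,0.1,0,0,15.5],[-0.005,-0.001,0.108,0,0,15.5],[-0.005,-0.001,0.108,0,0,15.5]])

```text
time_s: 24.82
tcp_pos: [0.5138, -0.1541, 0.1314]
eef_rot: [0.686, 0.728, -0.001, 0.0]
force: [1.0, -0.0, 0.8]
opening: 0.085
```

Run:
```python
from kin2 import *
st();R=down(92.9); print(delta(box(-.092,0,.049),R)); s=snap('wrist','w17'); 
print('tab pred', proj(s,[box(-.103,.006,.107),box(-.103,-.006,.107),box(-.065,.006,.107),box(-.065,-.006,.107)]))
```

```text
t 24.82 p [ 0.5138 -0.1541  0.1314] q [ 0.076   0.1917 -0.3934  0.0025 -0.9875 -1.5892] x [-0.059   0.9983 -0.0021] z [-0.0017 -0.0022 -1.    ] F [ 0.9882 -0.0466  0.7905] op 0.08502651513875889
[-1.3 -1.1 82.4 -0.1  0.1  0.5]
tab pred [[329.5881 204.4641]
 [309.0741 204.3068]
 [328.6685 263.4141]
 [309.1941 263.2646]]
```

View pics/w17.png

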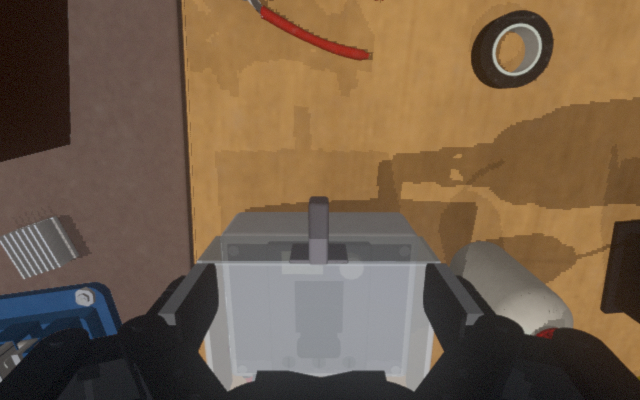

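move_arm(motion=[[-0.001,-0.001,0.02,0,0,0.5],[-0.001,-0.002,0.05,0,0,0.5],[-0.001,-0.002,0.075,0,0,0.5],[-0.001,-0.002,0.082,0,0,0.5],[-0.001,-0.002,0.082,0,0,0.5]], newtons=30)

```text
time_s: 25.5
tcp_pos: [0.5129, -0.1553, 0.0508]
eef_rot: [0.689, 0.725, -0.0, 0.001]
force: [0.9, -0.2, 0.3]
opening: 0.0851
```

move_arm(motion=[[0,0,0,0,0,0],[0,0,0,0,0,0],[0,0,0,0,0,0],[0,0,0,0,0,0],[0,0,0,0,0,0]], jaw=-1)

```text
time_s: 26.12
tcp_pos: [0.5123, -0.1556, 0.0503]
eef_rot: [0.689, 0.725, -0.001, 0.001]
force: [-0.5, -2.2, 3.1]
opening: 0.0114
```

Run:
```python
from kin2 import *
st(); s=snap('scene','s18'); crop('s18',310,130,450,270,5,'s18c')
# arc
s=r.get_state(); R0=Ro.from_quat(s['eef_rot']).as_matrix(); H=box(.065,0,.066); 
for f in np.arange(.1,1.8,.1):
    x=-.157*np.cos(f)+.036*np.sin(f); z=.157*np.sin(f)+.036*np.cos(f)
    P=(x+.157)*EX+[0,0,z-.036]; print(round(f,2),np.round(R0.T@P,4))
```

```text
t 26.12 p [ 0.5123 -0.1556  0.0503] q [ 0.0734  0.2828 -0.4922  0.0034 -0.7958 -1.5962] x [-0.0504  0.9987 -0.0025] z [ 0.0002 -0.0024 -1.    ] F [-0.5189 -2.1859  3.0539] op 0.011357500450223722
0.1 [-0.      0.0044 -0.0155]
0.2 [-0.0001  0.0103 -0.0305]
0.3 [-0.0001  0.0177 -0.0448]
0.4 [-0.0001  0.0264 -0.0583]
0.5 [-0.0002  0.0365 -0.0709]
0.6 [-0.0002  0.0478 -0.0824]
0.7 [-0.0002  0.0601 -0.0927]
0.8 [-0.0002  0.0735 -0.1017]
0.9 [-0.0002  0.0876 -0.1093]
1.0 [-0.0002  0.1025 -0.1155]
1.1 [-0.0003  0.1179 -0.1202]
1.2 [-0.0003  0.1337 -0.1234]
1.3 [-0.0003  0.1497 -0.1249]
1.4 [-0.0003  0.1658 -0.1248]
1.5 [-0.0002  0.1818 -0.1231]
1.6 [-0.0002  0.1976 -0.1199]
1.7 [-0.0002  0.2129 -0.115 ]
```

View pics/s18c.png

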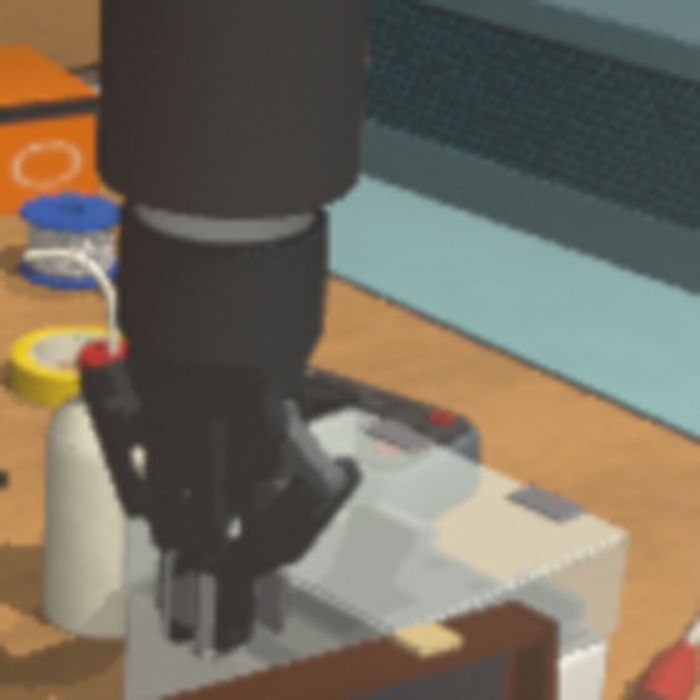

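move_arm(motion=[[0,0.002,-0.008,0,0,0],[0,0.0065,-0.022,0,0,0],[0,0.014,-0.038,0,0,0],[0,0.0225,-0.0525,0,0,0],[0,0.0315,-0.065,0,0,0],[0,0.0365,-0.071,0,0,0]])

```text
time_s: 26.92
tcp_pos: [0.5483, -0.1536, 0.1212]
eef_rot: [0.689, 0.724, -0.001, 0.0]
force: [-2.2, -4.2, -3.5]
opening: 0.0117
```

Run:
```python
from kin2 import *
st(); s=snap('scene','s19'); crop('s19',310,80,470,270,4.2,'s19c')
```

```text
t 26.93 p [ 0.5483 -0.1536  0.1212] q [ 0.072   0.2538 -0.3364  0.0024 -0.9822 -1.5944] x [-0.0497  0.9988 -0.002 ] z [-0.0016 -0.0021 -1.    ] F [-2.2123 -4.1635 -3.519 ] op 0.011726354288200028
```

View pics/s19c.png

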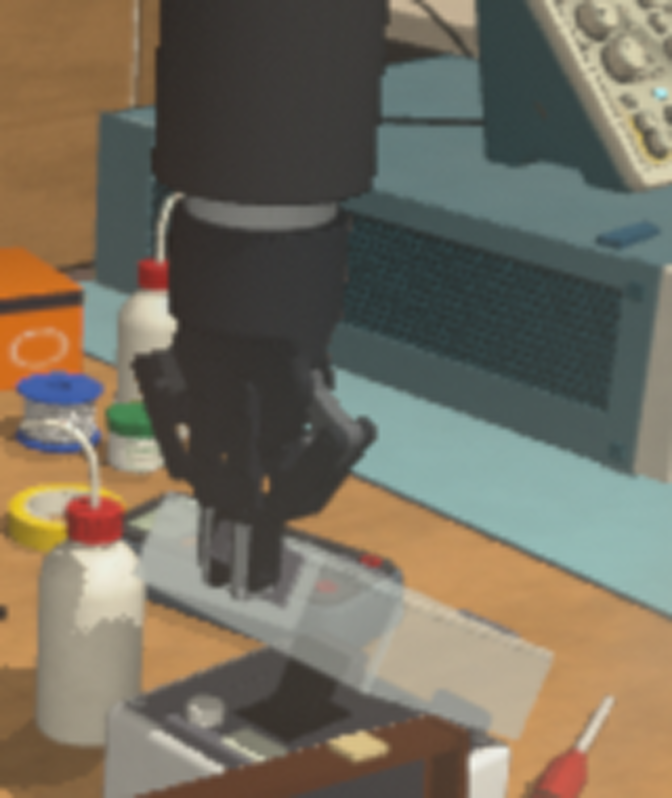

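move_arm(motion=[[0,0.0113,-0.0115,0,0,0],[0,0.0236,-0.0218,0,0,0],[0,0.0511,-0.0384,0,0,0],[0,0.0814,-0.0493,0,0,0],[0,0.1132,-0.054,0,0,0],[0,0.1453,-0.0522,0,0,0],[0,0.1611,-0.049,0,0,0],[0,0.177,-0.044,0,0,0]])

```text
time_s: 27.98
tcp_pos: [0.7257, -0.1435, 0.1644]
eef_rot: [0.689, 0.725, -0.001, 0.0]
force: [-2.6, 3.3, -1.1]
opening: 0.0114
```

Run:
```python
from kin2 import *
st(); s=snap('scene','s20'); crop('s20',310,50,490,270,3.6,'s20c')
```

```text
t 27.98 p [ 0.7257 -0.1435  0.1644] q [ 0.0675  0.4861  0.1239  0.0009 -1.2093 -1.5885] x [-0.0501  0.9987 -0.0009] z [-0.0006 -0.0009 -1.    ] F [-2.6454  3.3453 -1.0634] op 0.011383982446773175
```

View pics/s20c.png

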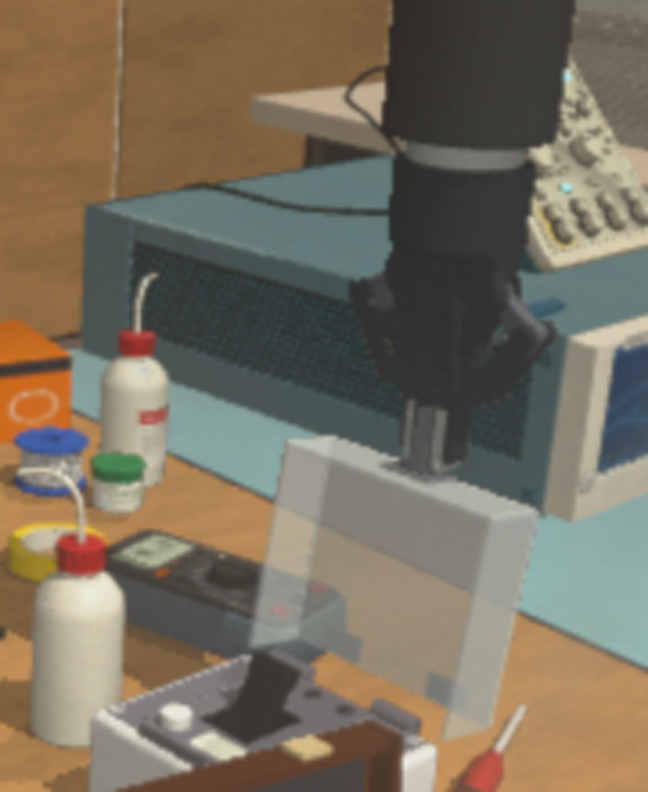

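move_arm(motion=[[0,0,0,0,0,0],[0,0,0,0,0,0],[0,0,0,0,0,0],[0,-0.002,-0.03,0,0,0],[0,-0.004,-0.08,0,0,0],[0,-0.004,-0.1,0,0,0]], jaw=1)

```text
time_s: 28.78
tcp_pos: [0.7223, -0.145, 0.2695]
eef_rot: [0.689, 0.725, 0.001, 0.003]
force: [-0.4, 0.1, -0.8]
opening: 0.0853
```

Run:
```python
from kin2 import *
st(); s=snap('scene','s21'); crop('s21',310,50,490,270,3.6,'s21c')
R=down(92.9); p=box(-.049,.026,.26); print(p,delta(p,R)); p[2]=.06; print(delta(p,R))
```

```text
t 28.77 p [ 0.7223 -0.145   0.2695] q [ 0.067   0.4306  0.2697  0.0031 -1.4044 -1.5884] x [-0.0498  0.9988 -0.003 ] z [ 0.0057 -0.0027 -1.    ] F [-0.3637  0.0907 -0.8411] op 0.08530698354991324
[ 0.5542 -0.1275  0.26  ] [  26.1 -167.6   10.     0.4    0.2   -0. ]
[  26.8 -169.1  210.     0.4    0.2   -0. ]
```

View pics/s21c.png

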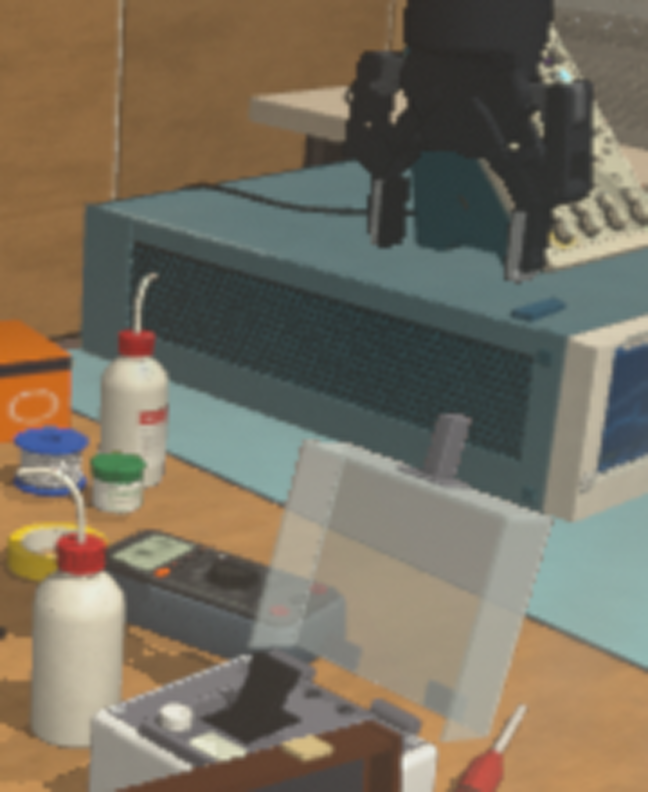

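Cover stays open. Move over the button, closing the jaws.

move_arm(motion=[[0.01,-0.055,0,0,0,0],[0.02,-0.11,0.01,0,0,0],[0.0265,-0.16,0.03,0.2,0,0],[0.0265,-0.169,0.09,0.2,0,0],[0.0265,-0.169,0.15,0.2,0,0],[0.0265,-0.169,0.19,0.2,0,0],[0.0265,-0.169,0.205,0.2,0,0],[0.0265,-0.169,0.205,0.2,0,0]], jaw=-1)

```text
time_s: 29.82
tcp_pos: [0.5514, -0.127, 0.0599]
eef_rot: [0.689, 0.725, -0.002, -0.001]
force: [0.9, -0.4, 0.3]
opening: -0.0001
```

Run:
```python
from kin2 import *
st(); s=snap('scene','s22'); crop('s22',310,150,430,280,5.5,'s22c'); s=snap('wrist','w22')
R=down(92.9); p=box(-.049,.026,.05); print(p,delta(p,R))
```

```text
t 29.82 p [ 0.5514 -0.127   0.0599] q [ 0.121   0.317  -0.4114  0.0026 -0.8469 -1.6435] x [-0.05    0.9987 -0.0023] z [-0.0042 -0.0025 -1.    ] F [ 0.9108 -0.4269  0.3136] op -0.00011223120958664551
[ 0.5542 -0.1275  0.05  ] [-0.7  1.5 11.6 -0.1  0.1 -0. ]
```

View pics/s22c.png

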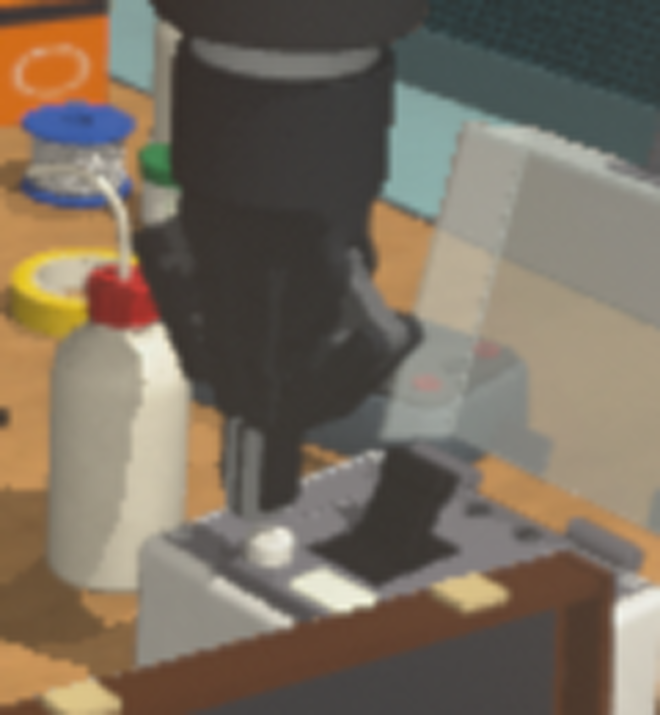

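View pics/w22.png

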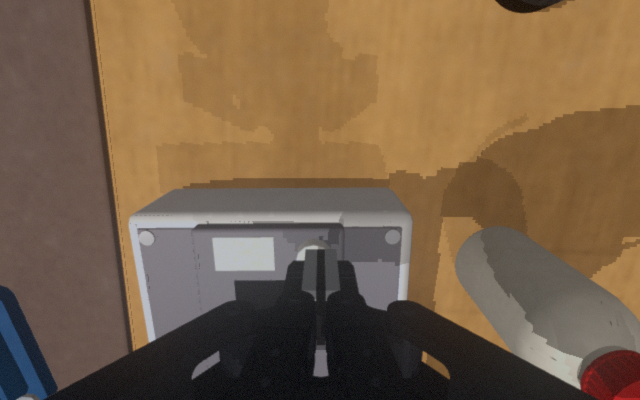

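Run:
```python
from kin2 import *
s=load('w22'); c=np.array([.5514,-.127,0])
print('btn',proj(s,[box(-.046,.023,.08),box(-.055,.023,.08),box(-.037,.023,.08)]))
for z in (.09,.095,.1): print('tip near/far',z,proj(s,[c-.011*EX+[0,0,z],c+.011*EX+[0,0,z]]))
print('TCPline at .08',proj(s,[c+[0,0,.08]]))
crop('w22',270,200,370,330,5,'w22c')
s=load('s22'); print('scene btn',proj(s,[box(-.046,.023,.08),c+[0,0,.095],c+[0,0,.1]]))
```

```text
btn [[314.1795 265.1336]
 [314.0548 247.9043]
 [314.3004 281.8418]]
tip near/far 0.09 [[321.8042 240.8993]
 [321.8188 285.4118]]
tip near/far 0.095 [[321.8221 245.5064]
 [321.8364 291.1981]]
tip near/far 0.1 [[321.8411 250.418 ]
 [321.8551 297.3508]]
TCPline at .08 [[321.7792 254.0548]]
scene btn [[359.9216 246.8196]
 [356.8802 240.2176]
 [357.0047 237.9518]]
```

View pics/w22c.png

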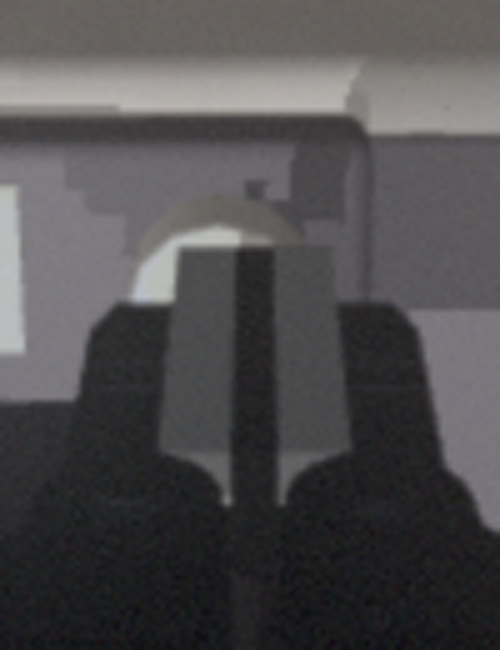

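move_arm(motion=[[0,0.003,0.005,0,0,0],[0,0.003,0.01,0,0,0],[0,0.003,0.012,0,0,0],[0,0.003,0.014,0,0,0],[0,0.003,0.016,0,0,0],[0,0.003,0.017,0,0,0]])

```text
time_s: 30.68
tcp_pos: [0.555, -0.1267, 0.0439]
eef_rot: [0.689, 0.725, -0.002, 0.0]
force: [-2.7, 2.6, 15.2]
opening: -0.0001
```

Run:
```python
from kin2 import *
st(); s=snap('scene','s23'); crop('s23',310,150,430,280,5.5,'s23c')
```

```text
t 30.68 p [ 0.555  -0.1267  0.0439] q [ 0.1208  0.3406 -0.4215  0.003  -0.8111 -1.6431] x [-0.0505  0.9987 -0.0023] z [-0.0021 -0.0024 -1.    ] F [-2.6944  2.5756 15.1615] op -0.00010753601254147091
```

View pics/s23c.png

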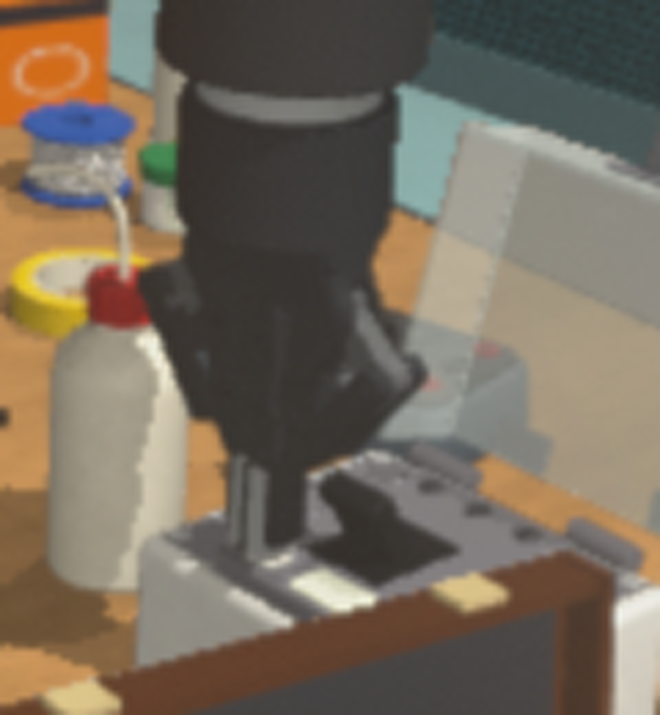

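Run:
```python
from kin2 import *
R=down(92.9)
for x,z in ((-.063,.095),(-.063,.061),(-.0145,.061)): print(delta(box(x,0,z),R))
```

```text
[-26.9 -14.9 -50.9  -0.1   0.1  -0. ]
[-26.8 -14.9 -16.9  -0.1   0.1  -0. ]
[-26.8  33.6 -17.   -0.1   0.1  -0. ]
```

move_arm(motion=[[0,0,-0.03,0,0,0],[-0.006,-0.008,-0.05,0,0,0],[-0.022,-0.015,-0.05,0,0,0],[-0.027,-0.015,-0.04,0,0,0],[-0.027,-0.015,-0.023,0,0,0],[-0.027,-0.015,-0.018,0,0,0],[-0.027,-0.015,-0.017,0,0,0]])

```text
time_s: 31.6
tcp_pos: [0.5401, -0.1545, 0.0589]
eef_rot: [0.689, 0.724, -0.003, -0.001]
force: [0.5, -0.3, 0.2]
opening: -0.0
```

Run:
```python
from kin2 import *
st(); s=snap('scene','s24'); crop('s24',310,150,430,280,5.5,'s24c')
R=down(92.9); print(delta(box(-.0165,0,.061),R))
```

```text
t 31.6 p [ 0.5401 -0.1545  0.0589] q [ 0.0713  0.3132 -0.4202  0.0025 -0.8433 -1.5939] x [-0.0498  0.9988 -0.002 ] z [-0.0057 -0.0023 -1.    ] F [ 0.5224 -0.2977  0.2377] op -2.429782113105945e-05
[ 0.2 47.6 -1.9 -0.3  0.1 -0. ]
```

View pics/s24c.png

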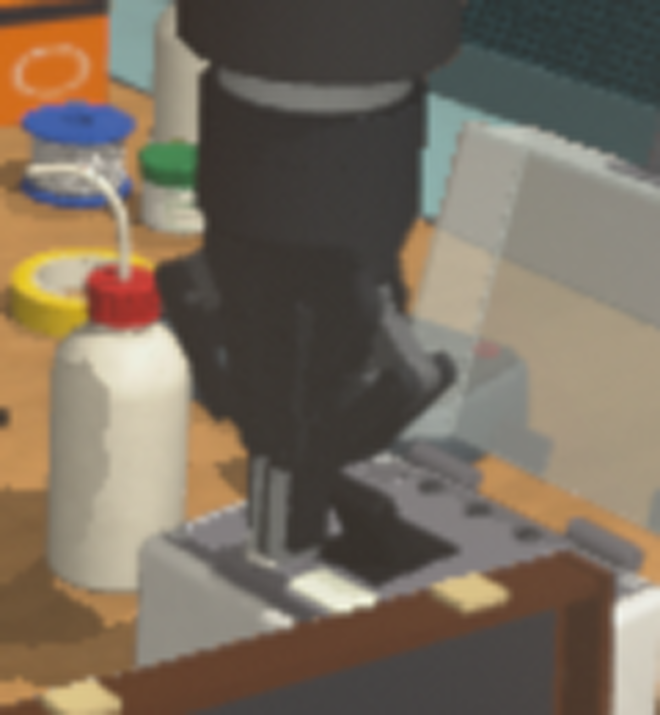

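move_arm(motion=[[0,0.01,-0.002,0,0,0],[0,0.02,-0.002,0,0,0],[0,0.03,-0.002,0,0,0],[0,0.038,-0.002,0,0,0],[0,0.043,-0.002,0,0,0],[0,0.046,-0.002,0,0,0],[0,0.047,-0.002,0,0,0]])

```text
time_s: 32.52
tcp_pos: [0.5872, -0.152, 0.0612]
eef_rot: [0.689, 0.724, -0.002, -0.001]
force: [-3.1, -0.2, -1.5]
opening: -0.0
```

Run:
```python
from kin2 import *
st(); s=snap('scene','s25'); crop('s25',310,150,430,280,5.5,'s25c')
R=down(92.9); print(delta(box(-.0165,0,.061),R))
```

```text
t 32.52 p [ 0.5872 -0.152   0.0612] q [ 0.0696  0.3739 -0.3175  0.0021 -0.8841 -1.592 ] x [-0.0497  0.9988 -0.0017] z [-0.0046 -0.0019 -1.    ] F [-3.1273 -0.2263 -1.5118] op -3.0430917842319277e-05
[ 0.1  0.3  0.4 -0.2  0.1 -0. ]
```

View pics/s25c.png

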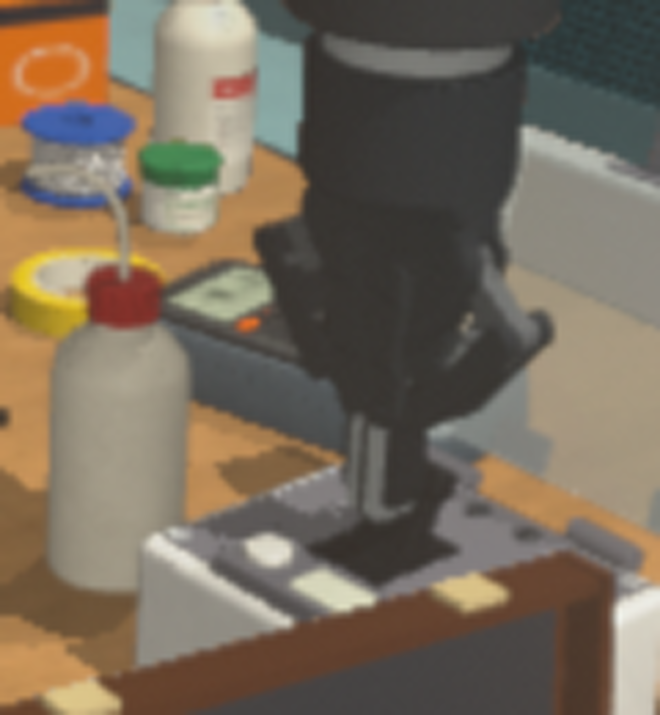

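move_arm(motion=[[0,0.002,0,0,0,0],[0,0.003,0,0,0,0],[0,0.003,0,0,0,0]])

```text
time_s: 32.95
tcp_pos: [0.5899, -0.1519, 0.0616]
eef_rot: [0.689, 0.724, -0.002, -0.001]
force: [-5.6, 0.6, -0.4]
opening: -0.0001
```

move_arm(motion=[[0,0.0015,0,0,0,0],[0,0.0025,0,0,0,0],[0,0.0025,0,0,0,0]])

```text
time_s: 33.33
tcp_pos: [0.59, -0.1519, 0.0614]
eef_rot: [0.689, 0.724, -0.004, -0.003]
force: [-10.6, -0.3, 4.8]
opening: -0.0001
```

move_arm(motion=[[0,0.0015,0,0,0,0],[0,0.0015,0,0,0,0],[0,-0.01,-0.005,0,0,0],[0,-0.03,-0.03,0,0,0],[0,-0.05,-0.08,0,0,0],[0,-0.06,-0.13,0,0,0],[0,-0.06,-0.17,0,0,0]])

```text
time_s: 34.2
tcp_pos: [0.535, -0.1545, 0.2359]
eef_rot: [0.689, 0.725, 0.0, 0.002]
force: [-0.6, -0.9, -0.1]
opening: -0.0003
```

Run:
```python
from kin2 import *
st(); s=snap('scene','s26'); crop('s26',310,130,460,290,4.5,'s26c'); w=snap('wrist','w26')
for n in (0,.1,.3): 
    f=np.radians(30)-n; print(n,proj(s,[box(-.01+.038*np.sin(f),-.015,.07+.038*np.cos(f)),box(-.01+.038*np.sin(f),.015,.07+.038*np.cos(f))]))
# close plan
p=box(.065+.056+.02,0,.3); R=down(92.9); print(delta(p,R))
```

```text
t 34.2 p [ 0.535  -0.1545  0.2359] q [ 0.0725  0.1414 -0.2033  0.0027 -1.2233 -1.5939] x [-0.0503  0.9987 -0.0025] z [ 0.0029 -0.0023 -1.    ] F [-0.5812 -0.9356 -0.1168] op -0.0003407695953985066
0 [[394.0455 235.8692]
 [383.1275 230.4615]]
0.1 [[392.9298 235.5526]
 [382.0062 230.1373]]
0.3 [[390.487  235.4548]
 [379.558  230.0139]]
[  0.2 208.4 -59.3   0.5   0.2   0. ]
```

View pics/s26c.png

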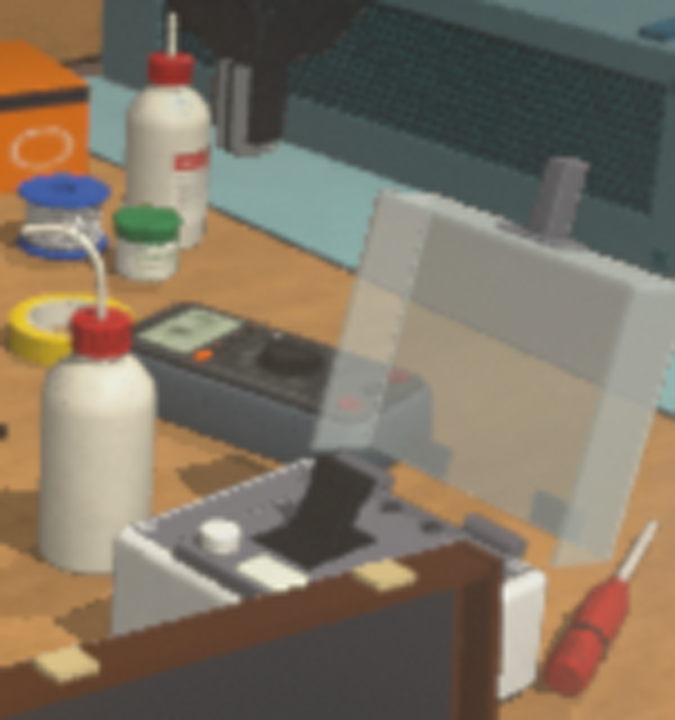

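View pics/w26.png

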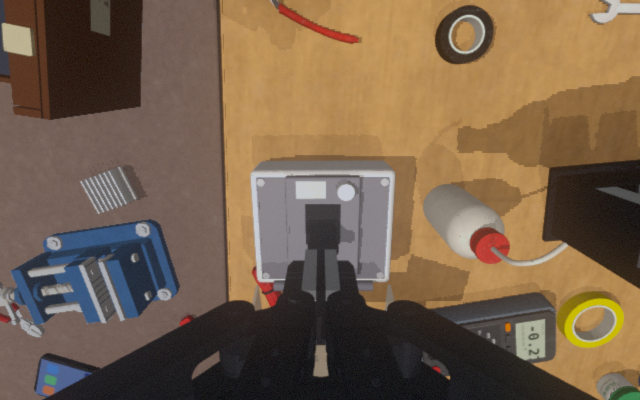

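Run:
```python
from kin2 import *
a=cv2.imread('pics/s21.png')[215:270,345:415];b=cv2.imread('pics/s26.png')[215:270,345:415]
c=np.hstack([a,b]); cv2.imwrite('pics/cmp.png',cv2.resize(c,None,fx=5.6,fy=5.6,interpolation=cv2.INTER_CUBIC))
```

```text
(no output)
```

View pics/cmp.png

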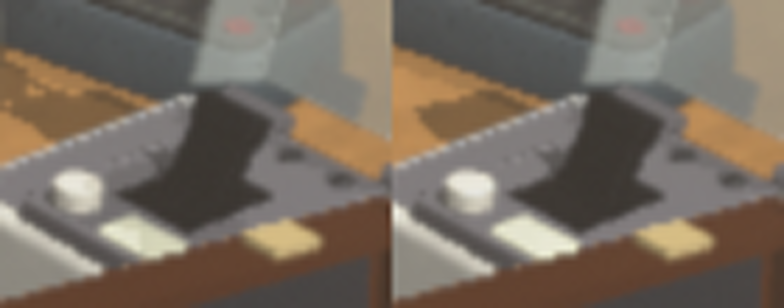

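move_arm(motion=[[0,0.02,-0.05,0,0,0],[0,0.07,-0.06,0,0,0],[0,0.13,-0.06,0,0,0],[0,0.18,-0.06,0.2,0,0],[0,0.206,-0.06,0.3,0,0],[0,0.207,-0.05,0.3,0,0],[0,0.207,-0.04,0.3,0,0]], jaw=1)

```text
time_s: 35.17
tcp_pos: [0.7409, -0.1438, 0.2706]
eef_rot: [0.689, 0.725, -0.004, -0.002]
force: [0.8, 0.3, 1.2]
opening: 0.0856
```

Run:
```python
from kin2 import *
st(); s=snap('wrist','w27'); R=down(92.9); print(delta(box(.140,0,.157),R)); 
def tabpt(d,y,f,dz=0): # d outward beyond grip, dz cover-up
    v=np.array([-.157-d,.036+dz]); c,sn=np.cos(f),np.sin(f); return box(.065+v[0]*c+v[1]*sn,y,.066-v[0]*sn+v[1]*c)
for f in (1.75,1.83): print(f,proj(s,[tabpt(.011,.006,f,.0),tabpt(.011,-.006,f,0)]))
crop('w27',240,140,420,300,4.4,'w27c')
```

```text
t 35.17 p [ 0.7409 -0.1438  0.2706] q [ 0.0662  0.4719  0.3376  0.0018 -1.4445 -1.5872] x [-0.05    0.9987 -0.0019] z [-0.0079 -0.0023 -1.    ] F [0.8123 0.3405 1.1911] op 0.0855516830413474
[ -0.2   5.5 112.2  -0.6   0.1  -0. ]
1.75 [[330.539  204.1176]
 [312.0296 204.1363]]
1.83 [[330.199  219.4291]
 [312.3955 219.4452]]
```

View pics/w27c.png

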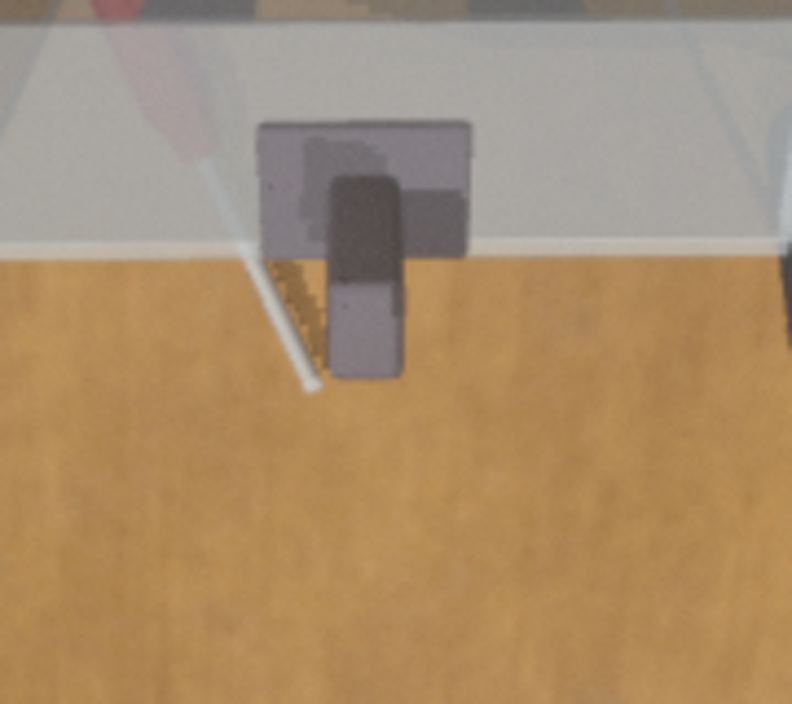

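move_arm(motion=[[0,0.003,0.03,0,0,0],[0,0.003,0.07,-0.2,0,0],[0,0.003,0.1,-0.2,0,0],[0,0.003,0.112,-0.2,0,0],[0,0.003,0.112,-0.2,0,0]])

```text
time_s: 35.85
tcp_pos: [0.7424, -0.1442, 0.1597]
eef_rot: [0.689, 0.725, -0.003, -0.001]
force: [0.9, 0.1, 0.8]
opening: 0.0853
```

Run:
```python
from kin2 import *
st(); R=down(92.9); print(delta(box(.140,0,.157),R)); s=snap('scene','s28'); crop('s28',370,100,490,230,5,'s28c')
```

```text
t 35.85 p [ 0.7424 -0.1442  0.1597] q [ 0.0657  0.5185  0.1667  0.0023 -1.2243 -1.5872] x [-0.05    0.9987 -0.0022] z [-0.0052 -0.0025 -1.    ] F [0.8797 0.1151 0.848 ] op 0.08528715123785849
[ 0.2  1.9  2.7 -0.3  0.1 -0. ]
```

View pics/s28c.png

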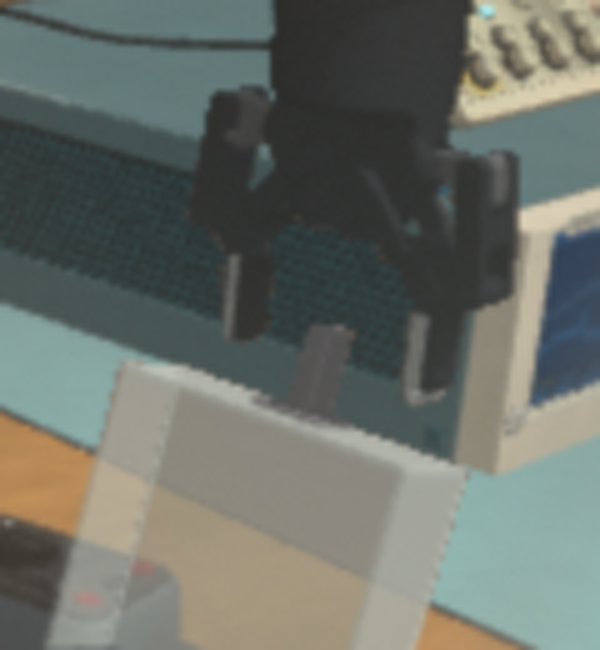

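move_arm(motion=[[0,0.001,0.0025,0,0,0],[0,0.001,0.0025,0,0,0],[0,0.001,0.0025,0,0,0],[0,0.001,0.0025,0,0,0],[0,0.001,0.0025,0,0,0]], jaw=-1)

```text
time_s: 36.52
tcp_pos: [0.7438, -0.1425, 0.1571]
eef_rot: [0.689, 0.725, -0.002, -0.002]
force: [-1.9, 6.1, 1.6]
opening: 0.0115
```

move_arm(motion=[[0,-0.009,-0.0045,0,0,0],[0,-0.019,-0.0085,0,0,0],[0,-0.0344,-0.0134,0,0,0],[0,-0.05,-0.0166,0,0,0],[0,-0.066,-0.018,0,0,0],[0,-0.0823,-0.0184,0,0,0],[0,-0.098,-0.0167,0,0,0],[0,-0.1141,-0.0137,0,0,0]])

```text
time_s: 37.52
tcp_pos: [0.6308, -0.1489, 0.1722]
eef_rot: [0.689, 0.725, -0.001, 0.0]
force: [2.5, 2.8, -0.2]
opening: 0.0116
```

Run:
```python
from kin2 import *
st(); s=snap('scene','s29'); crop('s29',310,80,470,270,4.2,'s29c')
R=down(92.9)
for f in (1.1,.9,.7,.5,.3,.15,0):
    x=-.157*np.cos(f)+.036*np.sin(f); z=.157*np.sin(f)+.036*np.cos(f); print(f,delta(box(.065+x,0,.066+z-.0515),R))
```

```text
t 37.52 p [ 0.6308 -0.1489  0.1722] q [ 0.0695  0.335  -0.0938  0.0015 -1.1435 -1.5902] x [-0.0508  0.9987 -0.0014] z [-0.0014 -0.0015 -1.    ] F [ 2.5258  2.8077 -0.1719] op 0.011590977980075294
1.1 [-0.7  1.7  0.9 -0.2  0.1 -0. ]
0.9 [ -0.7 -28.5  11.9  -0.2   0.1  -0. ]
0.7 [ -0.7 -56.   28.7  -0.2   0.1  -0. ]
0.5 [ -0.7 -79.5  50.6  -0.2   0.1  -0. ]
0.3 [ -0.7 -98.3  76.7  -0.2   0.1  -0. ]
0.15 [  -0.7 -108.7   98.5   -0.2    0.1   -0. ]
0 [  -0.7 -115.8  121.6   -0.2    0.1   -0. ]
```

View pics/s29c.png

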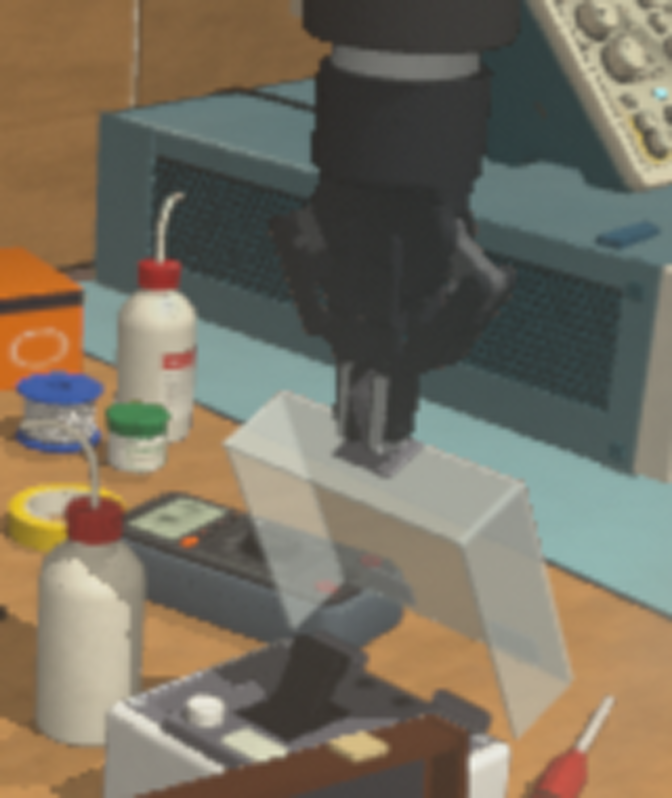

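move_arm(motion=[[0,-0.0135,0.0055,0,0,0],[0,-0.0285,0.012,0,0,0],[0,-0.0495,0.024,0,0,0],[0,-0.0685,0.039,0,0,0],[0,-0.085,0.057,0,0,0],[0,-0.0983,0.0765,0,0,0],[0,-0.1087,0.098,0,0,0],[0,-0.1145,0.116,0,0,0]])

```text
time_s: 38.58
tcp_pos: [0.5146, -0.1556, 0.0555]
eef_rot: [0.689, 0.725, -0.002, -0.001]
force: [0.4, 3.5, 0.8]
opening: 0.0117
```

move_arm(motion=[[0,-0.0008,0.003,0,0,0],[0,-0.0012,0.0045,0,0,0],[0,-0.0012,0.0055,0,0,0]])

```text
time_s: 38.95
tcp_pos: [0.5132, -0.1557, 0.0505]
eef_rot: [0.689, 0.725, -0.003, -0.001]
force: [-4.5, 3.3, 1.2]
opening: 0.0118
```

move_arm(motion=[[0,0,0.0005,0,0,0],[0,0,0.0005,0,0,0],[0,0,0,0,0,0],[0,0,0,0,0,0],[0,0,-0.04,0,0,0],[0,0,-0.1,0,0,0],[0,0,-0.16,0,0,0],[0,0,-0.2,0,0,0]], jaw=1)

```text
time_s: 39.95
tcp_pos: [0.5153, -0.1555, 0.2536]
eef_rot: [0.689, 0.725, -0.002, 0.0]
force: [0.4, 1.0, -0.5]
opening: 0.0855
```

Run:
```python
from kin2 import *
st(); s=snap('scene','s30'); crop('s30',180,80,450,290,2.9,'s30c'); snap('top','t30'); snap('wrist','w30')
a=cv2.imread('pics/s16.png')[170:270,320:440];b=cv2.imread('pics/s30.png')[170:270,320:440]
cv2.imwrite('pics/cmp2.png',cv2.resize(np.hstack([a,b]),None,fx=3.3,fy=3.3,interpolation=cv2.INTER_CUBIC))
a=cv2.imread('pics/top0.png')[60:300,190:440];b=cv2.imread('pics/t30.png')[60:300,190:440]
cv2.imwrite('pics/cmp3.png',cv2.resize(np.hstack([a,b]),None,fx=1.6,fy=1.6))
```

```text
t 39.95 p [ 0.5153 -0.1555  0.2536] q [ 0.0732  0.1029 -0.208   0.0025 -1.2619 -1.5947] x [-0.05    0.9987 -0.0024] z [-0.0018 -0.0025 -1.    ] F [ 0.4089  0.9986 -0.4921] op 0.08550280137293009
```

View pics/cmp2.png

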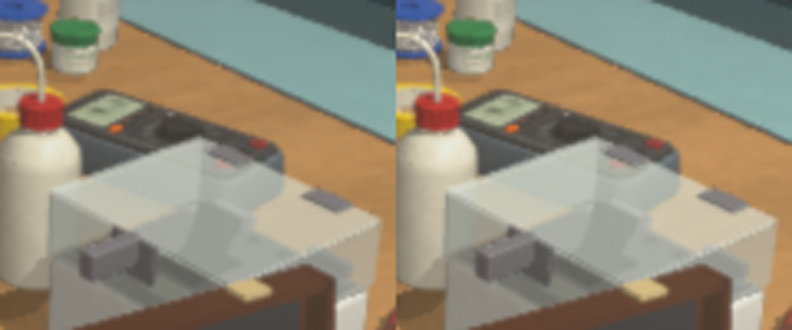

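View pics/cmp3.png

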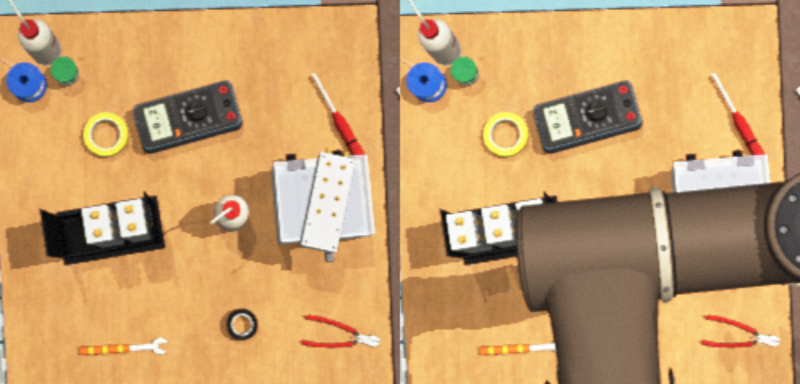

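View pics/s30c.png

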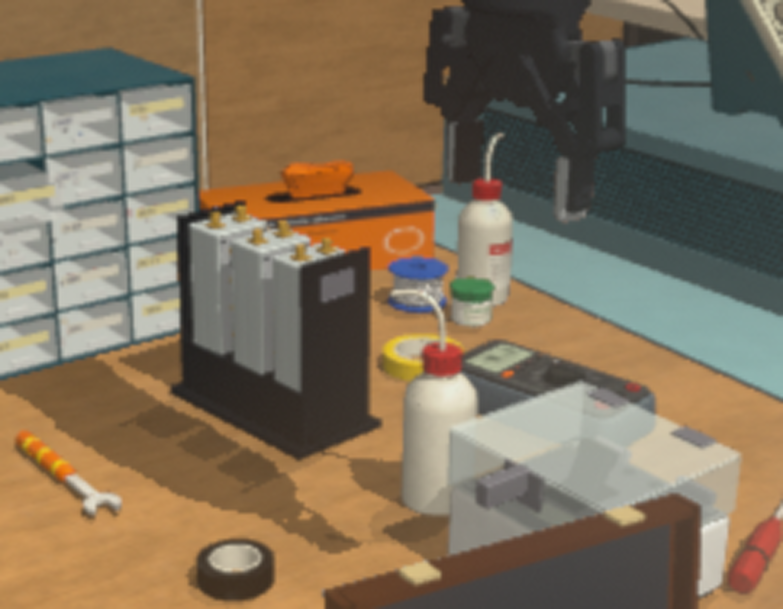

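View pics/w30.png

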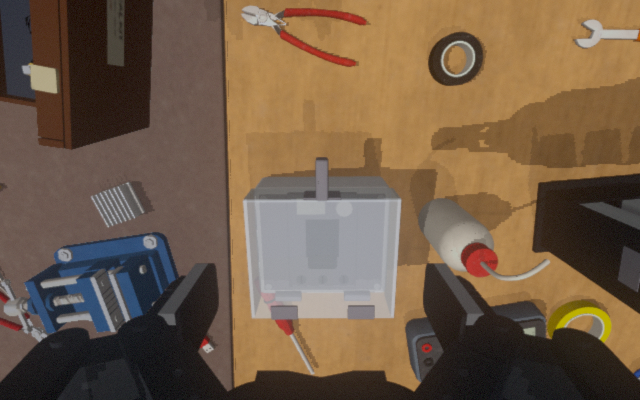

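Run:
```python
from h import *
print(r.finish_job())
```

```text
the job is handed in; nothing more can be done
None
```

The job is done and handed in at about 40 s of the 72 s allowed. The hand-in reports no verdict, so the results below come from my own last pictures.

- **Filter:** it could not be stood up in one grip. I put it back on the cover once, gripped it again at a tilt, stood it on the bench, then regripped from above. It now stands connectors up in the free cell, level with the two stored filters.
- **Breaker:** I opened the cover by its tab and it stayed open. Pressing the test button dropped the lever, as a picture showed. I pushed the lever back to its stop, with about 10 N read there before a last short push. It then looked the same as before the trip.
- **Cover:** it is shut again and matches the earlier shut view.
- **Other things:** where the pictures show them, they lie and stand where they were. In the last top view the arm hid part of the bench, so I checked the bottle, tape rolls, spanner and pliers in the scene and wrist pictures instead.

**What disagreed:** the fingertips sit about 30–35 mm behind the stated TCP. Because of that, my first grip closed just above the filter, with about 18 N upward force on the tool. The filter did not move, and I corrected for the offset from then on.

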